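# Clamp a heat sink in a capstan vise

### The job

Take the finned heat sink out of its slanted cradle and set it down gently, upright on its copper base, on the steel bed of the blue vise, in the middle of the bed's width with its long side running from jaw to jaw, and let go of it. Then turn the vise's five-spoked capstan clockwise (seen from above) until the moving jaw holds the heat sink firmly against the fixed jaw, its sprung plate pressed well back (4 mm or more). Leave everything else on the bench where it is.

Things in the scene. Friction and masses are not known exactly. Their poses are not given: they have to be found in the camera images.
- heatsink: aluminium finned heat sink with a copper base, a plain block outside: 46 mm (its x) x 100 mm (its y) x 85 mm tall (its z), about 0.35 kg. Origin: centre of its underside (copper base). It starts in the cradle leaning 30 degrees from upright, its top leaning toward the cradle's -x, which points towards the vise; it is gripped across its 46 mm thickness (its x), from its top along its own z.
- cradle: grey plastic cradle fixed to the bench, 100 x 140 mm foot. Origin: centre of its underside. Its seat, centred 50 mm above the origin, is tilted 30 degrees so that the heat sink's z axis points along (-sin 30, 0, cos 30 degrees) of the cradle's frame. Along that axis the wall under the lower (-x) face of the heat sink reaches 28 mm above the seat, and low cheeks beside its 100 mm ends reach 23 mm; its upper face is free. Lift the heat sink out along its own z.
- vise: blue rack vise fixed to the bench, 100 mm wide (x), 370 mm long (y from -215 to +155 mm). Origin on the bench under the middle of the bed. z up; the jaws clamp along its y. Steel bed: 72 mm wide about x = 0, its top at z = 22 mm. The fixed jaw is at +y, its face at y = +110 mm; both jaws are 70 mm wide in x and reach up to z = 65 mm. The capstan stands on a 92 x 92 mm housing (top at z = 55 mm) at y = -155 mm.
- fixed_jaw_face (a point): point on the fixed jaw's face at bed height; x, y, z along the vise's axes
- plate_face (a point): point on the face of the moving jaw's sprung plate at bed height. With the capstan at 0 it lies at y = -26 mm of the vise's frame (136 mm from the fixed jaw); the jaw moves 10 mm towards the fixed jaw (+y) per radian of the capstan. The plate meets a heat sink standing against the fixed jaw when the capstan reads 3.6 rad; from there on its spring (1.5 N per mm) gives way. A heat sink off the fixed jaw is pushed along the bed to it.
- plate (a joint): how far the sprung jaw plate is pressed back into the moving jaw, in m (0 free, at most 0.009)
- capstan_center (a point): on the capstan's upright axis at the height of the spokes' centre lines (85 mm above the bench), fixed to the vise
- yellow_ball (a point): centre of the ball on one of the five spokes (the yellow one; the others are black), 87 mm from the axis. Spokes: steel bars of 13 mm diameter, level, 72 degrees apart, ending in balls of 28 mm diameter; 23 mm of free height below the bars over the housing. The tapering hub in the middle is 64 mm in diameter at the foot and about 52 mm at the height of the spokes, and ends 50 mm above the housing.
- capstan (a joint): angle of the capstan in rad, grows as it is turned clockwise seen from above (which closes the vise); at 0 the yellow spoke points along the vise's +x, so in the vise's frame it points at minus this angle. It starts between 0 and 0.9, stops hard at 4.3, turns against a friction of 0.4 N m (about 7 N at 60 mm from the axis) and stays where it is left.
- driver_a: screwdriver with yellow handle, 200 mm long, lying on the bench (bystander)
- driver_b: screwdriver with yellow handle, 180 mm long, lying on the bench (bystander)
- spray_can: upright spray can with red band, 66 mm diameter, 200 mm tall (bystander); origin centre of its underside
- tape: blue roll of tape lying flat, 90 mm diameter, 24 mm high (bystander); origin centre of its underside
- fan: black square fan lying flat, 80 x 80 x 25 mm (bystander); origin centre of its underside
- card: green and black plug-in card lying flat, 100 x 170 x 31 mm (bystander); origin centre of its underside
Mind the look-alikes: they are no part of the job. Leave any pink look-alike of the heatsink alone.

How it is judged:
On the way:
1. the heat sink stands upright on the vise's bed between the open jaws, let go and not yet clamped (z of heatsink in the frame of vise between 0.018 and 0.026 m and x of heatsink in the frame of vise between -0.02 and 0.02 m and y of heatsink in the frame of vise between 0.01 and 0.075 m and angle between heatsink's own z axis and vertical below 0.06 rad and contact force between heatsink and the fingers below 0.1 N and value of joint plate below 0.0012 m), for 0.2 s.
At the end, for the whole second after the job is handed in: The heat sink stands on the bed (base within 4 mm of bed height, within 0.06 rad of upright, within 20 mm of the middle of the bed's width, square to the vise within 0.1 rad), against the fixed jaw within 5 mm, with the sprung plate pressed back by more than 2.5 mm, everything at rest (z of heatsink in the frame of vise between 0.018 and 0.026 m and x of heatsink in the frame of vise between -0.02 and 0.02 m and y of heatsink in the frame of vise between 0.01 and 0.075 m and angle between heatsink's own z axis and vertical below 0.06 rad and value of joint plate above 0.0025 m and contact force between heatsink and vise above 2 N and angle between the x axis of heatsink and the x axis of vise, either way round below 0.1 rad and y of heatsink in the frame of vise between 0.055 and 0.065 m and linear speed of heatsink below 0.02 m/s and velocity of joint capstan below 0.05 rad/s); the robot touches nothing.
It fails at once if the heat sink is dropped or slammed onto the vise (more than 60 N) (contact force between heatsink and vise above 60 N).
It fails at once if one of the bystanders (screwdrivers, spray can, tape, fan, card) is moved by more than 30 mm (distance of any of driver_a, driver_b, spray_can, tape, fan, card from where it was at the start of the episode above 0.03 m).
It also fails if it takes over 66 s, if anything falls off the work surface, if the arm or the gripper's body presses on something with over 40 N, if the wrist force passes 120 N, or if a joint passes its speed limit or range.

### The arm

A 6-joint arm with a two-finger parallel gripper is mounted at the origin on the work surface. World frame = base frame: x ahead of the robot, y to its left, z up, the work surface at z = 0. Lengths are in m, angles in rad, forces in N, time in s.
With the tool pointing down it reaches from about 0.3 to 0.875 m from the base axis. Payload 6.4 kg.
Tool frame: the origin (TCP) lies at the very end of the fingers, on their centre line; the grasp point (between the pads) lies ctrl.grip_point_offset behind it (ctrl.grip_point_offset is the distance from the TCP to the grasp point, in m); z points along the fingers, x is the direction in which the jaws open and shut, and the axes are right-handed (so a half turn about z gives the same grasp; the last joint's range is limited). The gripper opens to 85 mm and grips with 20 to 120 N. Pads are 22 mm wide; open, the fingers measure 114 mm over their backs; the gripper's body (76 mm by 85 mm) begins 54 mm behind the grasp point. The pads swing forward as they close: fully open they stand 13 mm farther back than shut.
Start: joints at [0.975, 0.181, 1.607, -0, 1.354, -0.206], TCP at [0.218, 0.532, 0.231] pointing down, gripper open.
Joint ranges: [-2.99, 2.99], [-0.89, 2.07], [0.3, 2.58], [-1.14, 4.28], [0, 2.63], [-3.12, 3.12]. Speed limits (rad/s): [2.57, 2.57, 3.01, 3.14, 3.14, 3.14].

### API

Orientations are given as a unit quaternion [w, x, y, z].
In Python, from bench import get_obs, viewer, workorder, ctrl gives the robot as it stands. The module is installed in compiled form; this text tells all that it offers.
- The arm moves only by the tool move_arm, never from a script. Its argument "increments" is a list of rows, each an object of numbers: "tx", "ty", "tz": the shift along the tool's x, y, z in m; "turn": the turn about the tool's z in degrees. A call has 1 to 20 rows; each row is the pose to reach, as a shift and turn from the pose commanded when the call began, along the tool's axes at that moment; what a row does not reach only later rows make up. A row lasts 1/12 s, in which the tool goes at most 41.7 mm and 7.16 degrees, less where a joint would pass 70% of its speed; a pose out of reach is approached as far as the arm can. A call with a gripper value outside its range is refused whole. "gripper" is the opening, from 0 (shut) to 1 (fully open), set as the call begins (left out, the last holds). The fingers move at their own pace and stop on an object; the grip force is fixed at half the most. Time passes only in rows, so rows that repeat a pose let the fingers close. It gives the time, the measured TCP pose, the force and the opening at its end, in the units of the state.
- get_obs(): the state, without advancing time (a new reading comes with each control period).
- viewer.camera(name): name is "scene" or "side" or "wrist"; returns (picture, depth): 384x512x3 uint8, red, green, blue; 384x512 float32, m along the optical axis (not along the pixel's ray), 0 where there is no reading.
- viewer.get_calibration(name): a dict with "intrinsics" (3x3 intrinsics, pixels), "origin" and "attitude" of the camera in the world. Camera axes: x right, y up, looking along -z (the intrinsics and any distortion apply to the point x, -y, -z); pixel columns grow to the right and rows downward; lengths in m; the calibration is good to about 2 mm. A picture is of the moment at which its call begins: read the wrist's pose just before it. get_calibration takes no time and is no camera call; for the wrist camera it gives the pose at the moment of the call.
- workorder.hand_in(): hands the job in, once; it reports no verdict.
The state is a dict: "time_s": time; "q": joint angles; "dq": joint speeds; "joint_efforts": joint torques, N m; "eef_pos": TCP position; "eef_rot": TCP orientation; "wrist_force": force on the tool from outside, world axes, zero at the start; "torque": the same for the moment, N m; "opening": opening from 0.0 (shut) to 1.0 (fully open).
Only numpy, scipy, OpenCV 4.12 (cv2) and the standard library are available. Lean on these libraries where they do the work, as an engineer would, in place of code of your own. Each camera call takes 0.05 s, during which the arm holds its last target.

## Working session

There is one attempt and no reset: what is moved stays moved. The work goes in short steps, Python scripts to look and compute and a tool call to move; the robot and the scene stay as the last step left them, time stands still between calls to the robot, and variables do not carry over. Pictures are saved under pics/ and viewed, and the job is handed in when it is done.

Besides the shell and the picture viewer there is one more tool, called after "Request:" by a JSON object that holds its "fn" and its "kwargs", one argument or row to a line. move_arm: Moves the arm, as the interface text tells. Its arguments: {"type":"object","properties":{"increments":{"type":"array"},"gripper":{"type":"number"}},"required":["increments"]}

```bash
mkdir -p pics
cat > h.py <<'E'
import numpy as np, cv2
from bench import get_obs, viewer, workorder, ctrl
E
python3 - <<'E'
from h import *
o=get_obs()
for k,v in o.items(): print(k,np.round(v,3))
print(ctrl.grip_point_offset)
for n in ["scene","side","wrist"]:
    c=viewer.get_calibration(n); 
    p,d=viewer.camera(n); cv2.imwrite(f"pics/{n}0.png",p[:,:,::-1]); np.savez(f"{n}0.npz",p=p,d=d,K=c["intrinsics"],o=c["origin"],a=c["attitude"])
    print(n,c)
E
```

```text
time_s 0.0
q [ 0.975  0.182  1.608  0.     1.354 -0.206]
dq [-0.001  0.001  0.001 -0.     0.001  0.   ]
joint_efforts [-0.0000e+00 -4.4488e+01 -3.5133e+01 -0.0000e+00  9.0000e-03  0.0000e+00]
eef_pos [0.218 0.531 0.23 ]
eef_rot [ 0.     0.831  0.557 -0.001]
wrist_force [-1.021  0.311  0.144]
torque [-0.023  0.004 -0.01 ]
opening 0.997
0.0187
scene {'intrinsics': array([[391.786333  ,   0.        , 256.11461782],
       [  0.        , 391.786333  , 187.4281251 ],
       [  0.        ,   0.        ,   1.        ]]), 'origin': array([1.43142711, 0.23917696, 0.70253945]), 'attitude': array([0.52087752, 0.27362685, 0.37443343, 0.71666907])}
side {'intrinsics': array([[366.0688267 ,   0.        , 256.68533672],
       [  0.        , 366.0688267 , 189.28960582],
       [  0.        ,   0.        ,   1.        ]]), 'origin': array([ 0.18916699, -0.74330909,  0.75409307]), 'attitude': array([ 0.88018477,  0.40515606, -0.10290693, -0.22479659])}
wrist {'intrinsics': array([[318.2013693 ,   0.        , 254.35160271],
       [  0.        , 318.2013693 , 192.74418121],
       [  0.        ,   0.        ,   1.        ]]), 'origin': array([0.14159857, 0.56173207, 0.37288654]), 'attitude': array([ 0.81961068, -0.13550448, -0.08975433,  0.54938241])}
```

View pics/scene0.png

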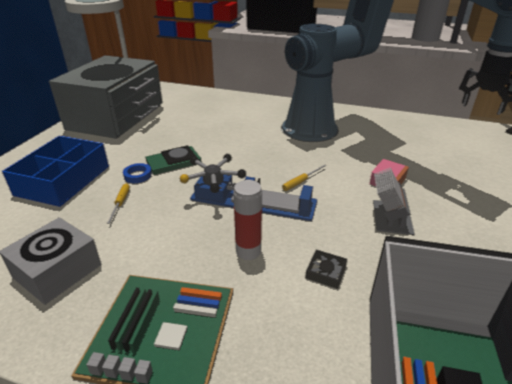

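View pics/side0.png

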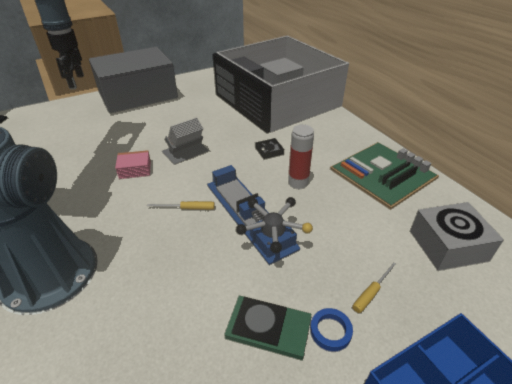

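View pics/wrist0.png

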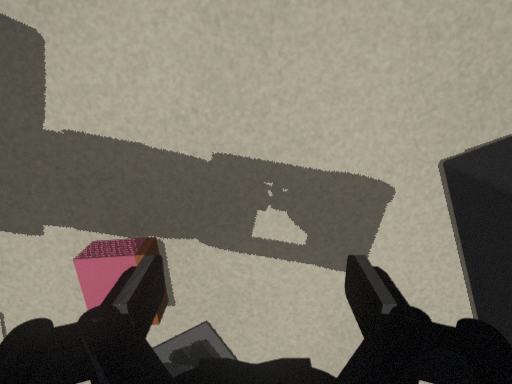

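The scene view shows the grey heat sink in its cradle at about (392,200). The pink look-alike is at (390,172), the blue vise at (255,190), and the yellow ball at (184,179). In the side view these are at (185,140), (133,164), (255,215) and (308,228). I'll enlarge both views.

Run:
```python
from h import *
def crop(n,x0,x1,y0,y1,s):
    p=np.load(f"{n}0.npz")["p"][y0:y1,x0:x1,::-1]
    return cv2.resize(p,None,fx=s,fy=s,interpolation=cv2.INTER_CUBIC)
a=crop("scene",350,430,150,240,6); b=crop("side",100,220,100,180,6)
cv2.imwrite("pics/c1.png",a); cv2.imwrite("pics/c2.png",b)
cv2.imwrite("pics/c3.png",crop("scene",175,325,145,225,5)); cv2.imwrite("pics/c4.png",crop("side",195,325,155,265,5))
```

```text
(no output)
```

View pics/c1.png

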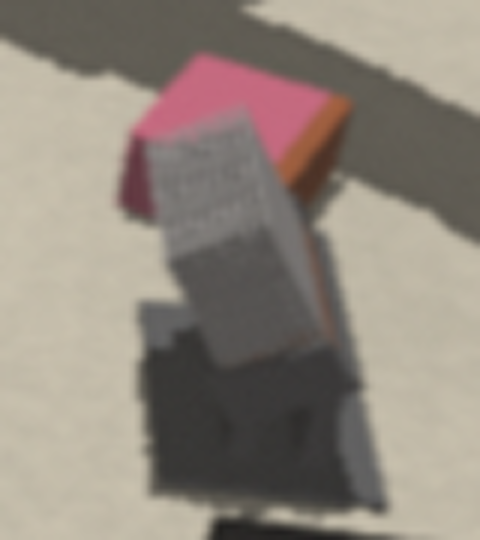

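View pics/c2.png

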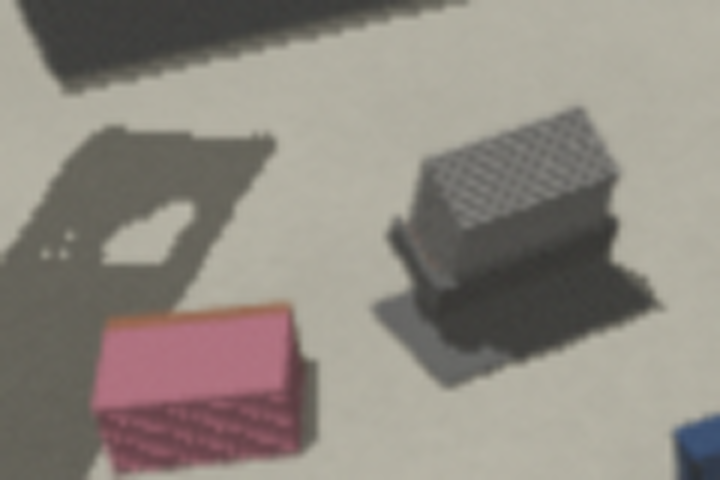

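View pics/c3.png

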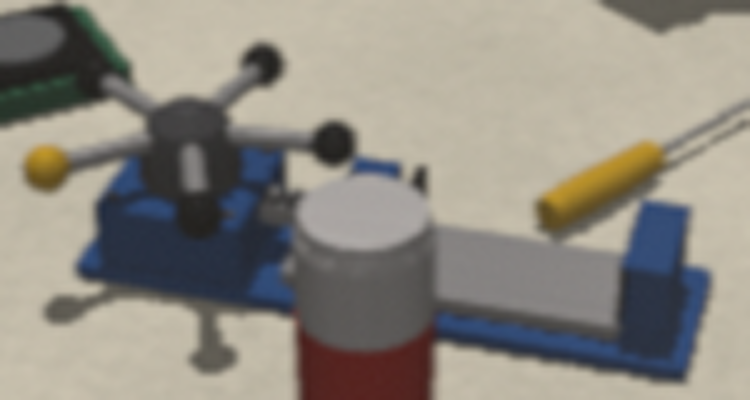

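View pics/c4.png

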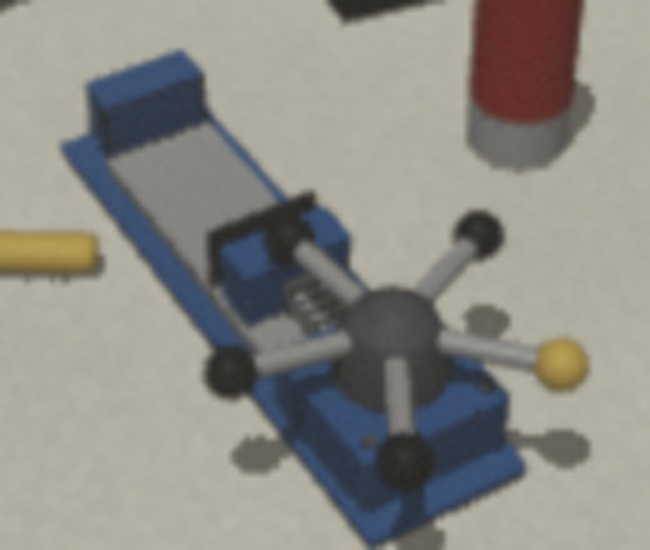

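The grey, fully finned block with the copper base, leaning in the cradle, is the heat sink: scene (385,190), side (187,128). The pink block at side (133,164) lies outside the cradle and is the look-alike. Next I'll measure both the heat sink and the vise.

```bash
cat >> h.py <<'E'
from scipy.spatial.transform import Rotation as R
def rot(q): return R.from_quat([q[1],q[2],q[3],q[0]]).as_matrix()
class Cam:
    def __init__(s,f):
        z=np.load(f); s.p=z["p"]; s.d=z["d"]; s.K=z["K"]; s.o=z["o"]; s.R=rot(z["a"])
    def ray(s,uv):
        uv=np.atleast_2d(np.asarray(uv,float)); x=(uv[:,0]-s.K[0,2])/s.K[0,0]; y=(uv[:,1]-s.K[1,2])/s.K[1,1]
        return np.c_[x,-y,-np.ones(len(x))]@s.R.T
    def plane(s,uv,z):
        r=s.ray(uv); z=np.broadcast_to(z,len(r)); return s.o+r*((z-s.o[2])/r[:,2])[:,None]
    def cloud(s):
        v,u=np.indices(s.d.shape); r=s.ray(np.c_[u.ravel(),v.ravel()])
        return (s.o+r*s.d.ravel()[:,None]).reshape(*s.d.shape,3)
    def proj(s,P):
        c=(np.atleast_2d(P)-s.o)@s.R; return np.c_[s.K[0,0]*c[:,0]/-c[:,2]+s.K[0,2], s.K[1,1]*-c[:,1]/-c[:,2]+s.K[1,2]]
def snap(n,tag):
    c=viewer.get_calibration(n); p,d=viewer.camera(n)
    cv2.imwrite(f"pics/{tag}.png",p[:,:,::-1]); np.savez(f"{tag}.npz",p=p,d=d,K=c["intrinsics"],o=c["origin"],a=c["attitude"])
    return Cam(f"{tag}.npz")
E
python3 - <<'E'
from h import *
S=Cam("side0.npz"); C=Cam("scene0.npz")
c2=lambda L:np.array(L)/6+[100,100]
P=S.plane(c2([(424,158),(583,105),(618,178),(465,228)]),[.135,.135,.112,.112]); print("hs top side",P.round(3),np.linalg.norm(np.roll(P,-1,0)-P,axis=1).round(3), P.mean(0).round(4))
c1=lambda L:np.array(L)/6+[350,150]
P=C.plane(c1([(147,143),(245,107),(262,228),(170,260)]),[.112,.135,.135,.112]); print("hs top scene?",P.round(3),np.linalg.norm(np.roll(P,-1,0)-P,axis=1).round(3),P.mean(0).round(4))
c4=lambda L:np.array(L)/5+[195,155]
print("balls side",S.plane(c4([(562,363),(478,235),(288,237),(231,370),(405,460)]),.085).round(3))
c3=lambda L:np.array(L)/5+[175,145]
print("balls scene",C.plane(c3([(46,167),(263,64),(334,144),(198,213)]),.085).round(3))
for n,c in(("side",S),("scene",C)):
    X=c.cloud(); h=cv2.cvtColor(c.p,cv2.COLOR_RGB2HSV)
    b=(h[...,0]>100)&(h[...,0]<125)&(h[...,1]>100)&(X[...,2]>.058)&(X[...,2]<.07)&(abs(X[...,0]-.5)<.4)
    v,u=np.nonzero(b); print(n,len(u))
    k,l=cv2.connectedComponents(b.astype(np.uint8))
    for i in range(1,k):
        q=X[l==i]
        if len(q)>15: print(len(q),q.mean(0).round(3),q.min(0).round(3),q.max(0).round(3))
E
```

```text
hs top side [[0.44  0.302 0.135]
 [0.537 0.315 0.135]
 [0.537 0.269 0.112]
 [0.446 0.261 0.112]] [0.098 0.051 0.092 0.048] [0.4901 0.2866 0.1235]
hs top scene? [[0.455 0.272 0.112]
 [0.448 0.311 0.135]
 [0.546 0.321 0.135]
 [0.548 0.288 0.112]] [0.046 0.099 0.041 0.094] [0.4993 0.2979 0.1235]
balls side [[ 0.604 -0.248  0.085]
 [ 0.618 -0.148  0.085]
 [ 0.527 -0.1    0.085]
 [ 0.456 -0.172  0.085]
 [ 0.502 -0.264  0.085]]
balls scene [[ 0.604 -0.243  0.085]
 [ 0.458 -0.167  0.085]
 [ 0.53  -0.095  0.085]
 [ 0.62  -0.142  0.085]]
side 823
103 [0.526 0.09  0.064] [0.495 0.078 0.061] [0.56  0.103 0.068]
36 [ 0.56  -0.08   0.063] [ 0.55  -0.092  0.059] [ 0.568 -0.066  0.066]
59 [ 0.511 -0.08   0.063] [ 0.5   -0.096  0.059] [ 0.525 -0.066  0.066]
255 [ 0.719 -0.626  0.064] [ 0.628 -0.676  0.058] [ 0.736 -0.594  0.07 ]
236 [ 0.6   -0.62   0.064] [ 0.517 -0.668  0.058] [ 0.619 -0.594  0.07 ]
89 [ 0.734 -0.697  0.064] [ 0.732 -0.716  0.058] [ 0.737 -0.682  0.07 ]
18 [ 0.668 -0.682  0.064] [ 0.644 -0.682  0.058] [ 0.688 -0.682  0.069]
16 [ 0.499 -0.598  0.064] [ 0.498 -0.604  0.06 ] [ 0.5   -0.592  0.07 ]
scene 1041
39 [ 0.138 -1.371  0.064] [ 0.102 -1.376  0.058] [ 0.176 -1.364  0.07 ]
130 [ 0.536 -0.75   0.064] [ 0.499 -0.767  0.058] [ 0.606 -0.696  0.07 ]
116 [ 0.537 -0.666  0.064] [ 0.5   -0.679  0.058] [ 0.602 -0.623  0.07 ]
358 [ 0.679 -0.625  0.064] [ 0.508 -0.762  0.058] [ 0.742 -0.582  0.07 ]
131 [ 0.649 -0.749  0.064] [ 0.618 -0.766  0.058] [ 0.71  -0.692  0.07 ]
128 [ 0.653 -0.667  0.064] [ 0.619 -0.679  0.058] [ 0.711 -0.622  0.07 ]
125 [0.537 0.098 0.064] [0.5   0.085 0.06 ] [0.566 0.112 0.067]
```

Run:
```python
from h import *
o=get_obs(); Rt=rot(o["eef_rot"]); print("tool axes cols\n",Rt.round(3))
c=viewer.get_calibration("wrist"); Rc=rot(c["attitude"])
print("cam off in tool",(Rt.T@(c["origin"]-o["eef_pos"])).round(4),"look in tool",(Rt.T@-Rc[:,2]).round(3),"right",(Rt.T@Rc[:,0]).round(3))
# bystanders approx
for n in("side","scene"):
    C=Cam(n+"0.npz"); X=C.cloud(); h=cv2.cvtColor(C.p,cv2.COLOR_RGB2HSV)
    m=((h[...,0]<6)|(h[...,0]>174))&(h[...,1]>140)&(X[...,2]>.02)&(X[...,2]<.2)&(X[...,0]>.3)&(X[...,0]<1)
    q=X[m]; print(n,"can red",q.min(0).round(3),q.max(0).round(3),len(q))
# desired: camera axis hit point for target T with TCP height .36
T=np.array([.495,.29,.11]); off=Rt.T@(c["origin"]-o["eef_pos"]); look=Rt.T@-Rc[:,2]
for z in(.33,):
    cam=Rt@off; L=Rt@look; t=(T[2]-(z+cam[2]))/L[2]; tcp=T-cam-L*t; print(tcp, "delta tool",Rt.T@(tcp-o["eef_pos"]))
```

```text
tool axes cols
 [[ 0.38   0.925 -0.001]
 [ 0.925 -0.38  -0.001]
 [-0.001 -0.    -1.   ]]
cam off in tool [-0.0013 -0.0824 -0.1424] look in tool [-0.     0.321  0.947] right [1. 0. 0.]
side can red [ 0.708 -0.041  0.044] [ 0.751 -0.004  0.141] 340
scene can red [ 0.75  -0.026  0.042] [0.78  0.03  0.143] 740
[0.45829063 0.3069506  0.33      ] delta tool [-0.11664173  0.30736825 -0.09934924]
```

Request:
{"fn": "move_arm", "kwargs": {
  "increments": [
    {"tx": -0.137, "ty": 0.312, "tz": -0.1, "turn": -28},
    {"tx": -0.137, "ty": 0.312, "tz": -0.1, "turn": -28},
    {"tx": -0.137, "ty": 0.312, "tz": -0.1, "turn": -28},
    {"tx": -0.137, "ty": 0.312, "tz": -0.1, "turn": -28},
    {"tx": -0.137, "ty": 0.312, "tz": -0.1, "turn": -28},
    {"tx": -0.137, "ty": 0.312, "tz": -0.1, "turn": -28},
    {"tx": -0.137, "ty": 0.312, "tz": -0.1, "turn": -28},
    {"tx": -0.137, "ty": 0.312, "tz": -0.1, "turn": -28},
    {"tx": -0.137, "ty": 0.312, "tz": -0.1, "turn": -28},
    {"tx": -0.137, "ty": 0.312, "tz": -0.1, "turn": -28},
    {"tx": -0.137, "ty": 0.312, "tz": -0.1, "turn": -28},
    {"tx": -0.137, "ty": 0.312, "tz": -0.1, "turn": -28},
    {"tx": -0.137, "ty": 0.312, "tz": -0.1, "turn": -28},
    {"tx": -0.137, "ty": 0.312, "tz": -0.1, "turn": -28}
  ]
}}

```text
time_s: 1.32
eef_pos: [0.4539, 0.2876, 0.3307]
eef_rot: [-0.0, 0.671, 0.742, -0.0]
wrist_force: [-0.6, -0.3, -0.1]
opening: 0.997
```

Run:
```python
from h import *
o=get_obs(); print(o["time_s"],o["eef_pos"],rot(o["eef_rot"]).round(3),o["q"].round(3))
W=snap("wrist","w1"); cv2.imwrite("pics/w1b.png",cv2.resize(W.p[:,:,::-1],(800,600)))
```

```text
1.3167 [0.45389693 0.28756966 0.33068879] [[-0.101  0.995 -0.001]
 [ 0.995  0.101 -0.   ]
 [-0.    -0.001 -1.   ]] [ 0.344  0.03   1.573  0.     1.54  -1.328]
```

View pics/w1b.png

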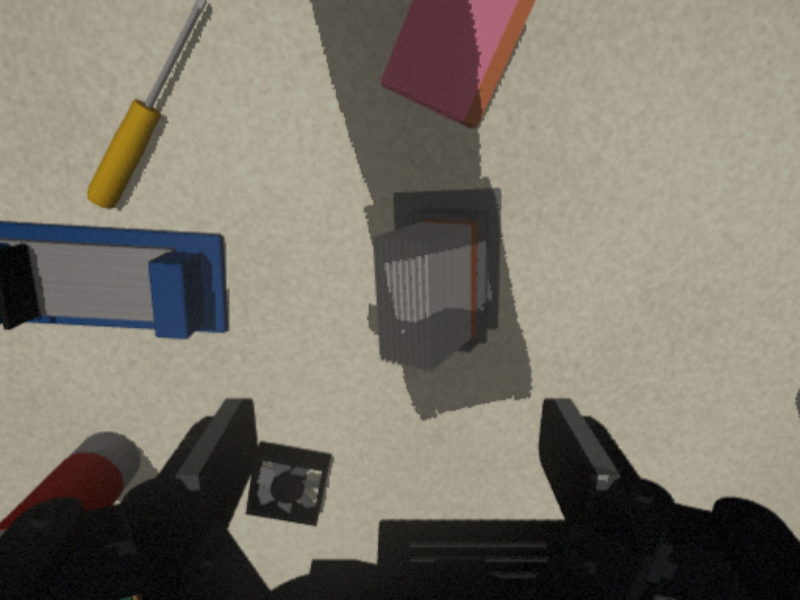

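The wrist view (800 px wide) shows the leaning heat sink at (430,290). The cradle foot is at (447,265), the pink look-alike at (460,60) and the fixed jaw at (170,295). I'll fit its faces from the points.

Run:
```python
from h import *
W=Cam("w1.npz"); X=W.cloud()
cv2.imwrite("pics/w1c.png",cv2.resize(W.p[110:250,225:350,::-1],None,fx=4.2,fy=4.2,interpolation=cv2.INTER_CUBIC))
sub=np.zeros(X.shape[:2],bool); sub[105:255,225:350]=True
P=X[...]
# per-pixel normals
dx=np.roll(X,-2,1)-np.roll(X,2,1); dy=np.roll(X,-2,0)-np.roll(X,2,0); n=np.cross(dx,dy); n/=np.linalg.norm(n,axis=2,keepdims=True)+1e-9; n*=np.sign(n[...,2:3])
m=sub&(X[...,2]>.07)&(X[...,2]<.15)
for name,sel in(("top",m&(abs(n[...,2]-.866)<.12)&(n[...,1]<0)),("upper",m&(abs(n[...,2]-.5)<.15)&(n[...,1]>0))):
    q=X[sel]; 
    if len(q)<20: print(name,len(q)); continue
    for _ in range(3):
        c=np.median(q,0); c=q.mean(0); u,s,v=np.linalg.svd(q-c,full_matrices=False); r=(q-c)@v[2]; q=q[abs(r)<.003]
    print(name,len(q),c.round(4),v[2].round(3),q.min(0).round(4),q.max(0).round(4),"rms",r.std())
# cradle foot: z between 0.004 and .02
q=X[m]; print("z max",np.percentile(q[:,2],[50,90,99]))
```

```text
top 1653 [0.4907 0.2933 0.1213] [ 0.077 -0.548  0.833] [0.4429 0.2699 0.1072] [0.5411 0.3187 0.1357] rms 0.001465312833252468
upper 1982 [0.484  0.3318 0.1026] [ 0.119 -0.836 -0.536] [0.4265 0.307  0.07  ] [0.5422 0.363  0.1339] rms 0.0004150046058068932
z max [0.11596115 0.12987418 0.1344089 ]
```

View pics/w1c.png

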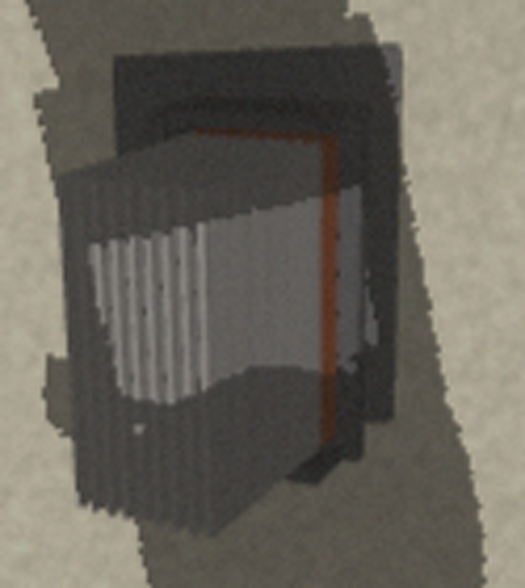

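```bash
cat >> h.py <<'E'
def hs_corners(S,ang):
    ex=np.array([np.cos(ang),np.sin(ang),0]); ey=np.array([-ex[1],ex[0],0]); ez=np.array([0,0,1.])
    u=-.5*ex+.8660254*ez; n=.8660254*ex+.5*ez
    return {(a,b,c):S+a*.023*n+b*.05*ey+c*.085*u for a in(-1,1) for b in(-1,1) for c in(0,1)}
E
python3 - <<'E'
from h import *
W=Cam("w1.npz"); a=np.radians(98.0); ex=np.array([np.cos(a),np.sin(a),0])
top=np.array([.4917,.2935,.1236]); 
# shift along upper plane: check plane distance
n=.866*ex+np.array([0,0,.5]); c=np.array([.484,.3318,.1026]); print("upper dist from top centre (want .023)",(c-top)@n)
S=top-.085*(-.5*ex+np.array([0,0,.866])); print("seat",S)
img=cv2.resize(W.p[110:250,225:350,::-1],None,fx=4.2,fy=4.2,interpolation=cv2.INTER_CUBIC)
for k,P in hs_corners(S,a).items():
    uv=(W.proj(P)[0]-[225,110])*4.2; print(k,uv.round(0)); cv2.circle(img,tuple(int(t) for t in uv),4,(0,255,0) if k[2] else (255,0,255),1)
cv2.imwrite("pics/w1d.png",img)
E
```

```text
upper dist from top centre (want .023) 0.02327304732222857
seat [0.48578514 0.33558639 0.04999   ]
(-1, -1, 0) [204. 411.]
(-1, -1, 1) [ 75. 507.]
(-1, 1, 0) [198. 125.]
(-1, 1, 1) [ 56. 174.]
(1, -1, 0) [327. 432.]
(1, -1, 1) [214. 537.]
(1, 1, 0) [331. 132.]
(1, 1, 1) [207. 186.]
```

View pics/w1d.png

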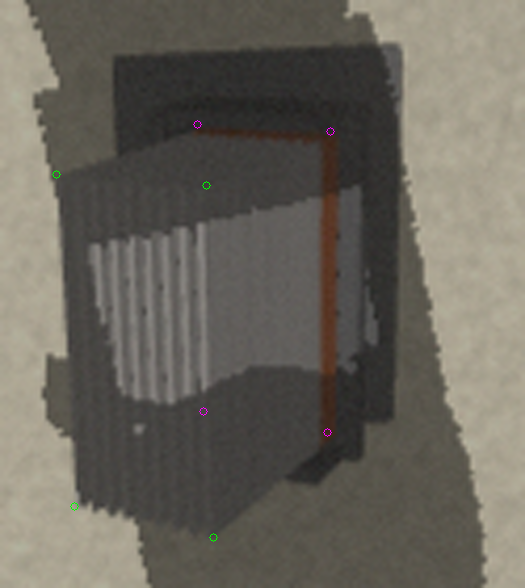

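The model corners land within about 1 px of the picture. The interface has no tilt, so I'll tip the heat sink upright about its free upper base edge using the vertical fingers, then grip it. First I go above it.

Request:
{"fn": "move_arm", "kwargs": {
  "increments": [
    {"tx": 0.0195, "ty": 0.0388, "tz": 0.04, "turn": -2.2},
    {"tx": 0.0195, "ty": 0.0388, "tz": 0.08, "turn": -2.2},
    {"tx": 0.0195, "ty": 0.0388, "tz": 0.12, "turn": -2.2},
    {"tx": 0.0195, "ty": 0.0388, "tz": 0.15, "turn": -2.2},
    {"tx": 0.0195, "ty": 0.0388, "tz": 0.17, "turn": -2.2},
    {"tx": 0.0195, "ty": 0.0388, "tz": 0.18, "turn": -2.2},
    {"tx": 0.0195, "ty": 0.0388, "tz": 0.18, "turn": -2.2}
  ],
  "gripper": 1
}}

```text
time_s: 1.95
eef_pos: [0.4896, 0.3099, 0.1485]
eef_rot: [-0.001, 0.656, 0.754, -0.002]
wrist_force: [-0.2, -0.3, 0.0]
opening: 0.999
```

Run:
```python
from h import *
o=get_obs(); print(o["time_s"],o["eef_pos"],rot(o["eef_rot"]).round(3),o["q"].round(3))
snap("wrist","w2")
```

```text
1.95 [0.48955286 0.30986924 0.14851392] [[-0.138  0.99  -0.005]
 [ 0.99   0.138 -0.002]
 [-0.001 -0.005 -1.   ]] [ 0.36   0.28   1.664  0.     1.203 -1.35 ]
```

View pics/w2.png

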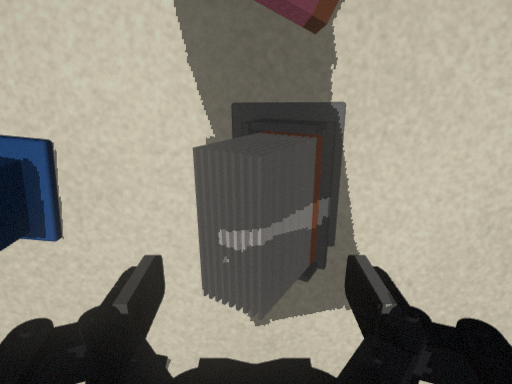

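The fingers at (145,290) and (370,290) straddle the block at (195–330, 130–320), aligned with it. Going down.

Request:
{"fn": "move_arm", "kwargs": {
  "increments": [
    {"tx": 0, "ty": 0, "tz": 0.015},
    {"tz": 0.03},
    {"tz": 0.045},
    {"tz": 0.055},
    {"tz": 0.06},
    {"tz": 0.064},
    {"tz": 0.064}
  ]
}}

```text
validation failed for argument at $.in...
```

Run:
```python
from h import *
o=get_obs(); print(o["time_s"],o["eef_pos"],o["wrist_force"].round(2))
W=snap("wrist","w3");S=snap("side","s3")
cv2.imwrite("pics/s3c.png",cv2.resize(S.p[70:190,110:250,::-1],None,fx=5,fy=5,interpolation=cv2.INTER_CUBIC))
```

```text
2.0 [0.49107342 0.31030611 0.15094461] [ 0.06 -0.16  1.  ]
```

View pics/w3.png

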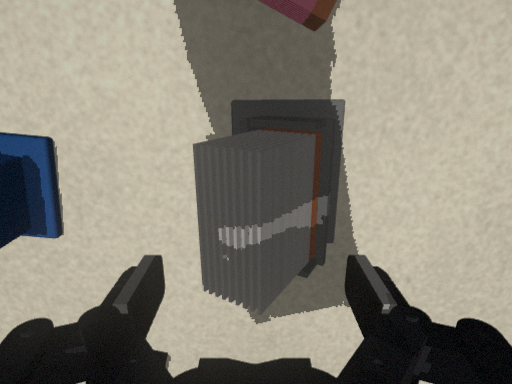

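View pics/s3c.png

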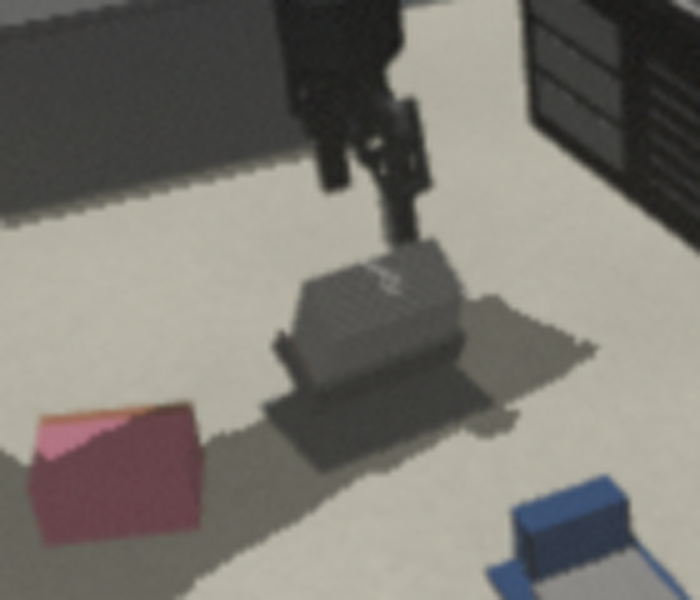

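The rows need all their keys. Nothing moved, and the side view shows the open fingers above the block at crop (365,180).

Request:
{"fn": "move_arm", "kwargs": {
  "increments": [
    {"tx": 0, "ty": 0, "tz": 0.015, "turn": 0},
    {"tx": 0, "ty": 0, "tz": 0.03, "turn": 0},
    {"tx": 0, "ty": 0, "tz": 0.045, "turn": 0},
    {"tx": 0, "ty": 0, "tz": 0.055, "turn": 0},
    {"tx": 0, "ty": 0, "tz": 0.062, "turn": 0},
    {"tx": 0, "ty": 0, "tz": 0.065, "turn": 0},
    {"tx": 0, "ty": 0, "tz": 0.065, "turn": 0}
  ]
}}

```text
time_s: 2.68
eef_pos: [0.4919, 0.31, 0.0866]
eef_rot: [0.0, 0.657, 0.754, 0.0]
wrist_force: [0.1, 1.0, -0.3]
opening: 1.0
```

Run:
```python
from h import *
o=get_obs(); print(o["time_s"],o["eef_pos"],o["wrist_force"].round(2))
W=snap("wrist","w4");S=snap("side","s4")
cv2.imwrite("pics/s4c.png",cv2.resize(S.p[70:190,110:250,::-1],None,fx=5,fy=5,interpolation=cv2.INTER_CUBIC))
```

```text
2.6833 [0.49194306 0.30996589 0.08657622] [ 0.06  0.98 -0.33]
```

View pics/w4.png

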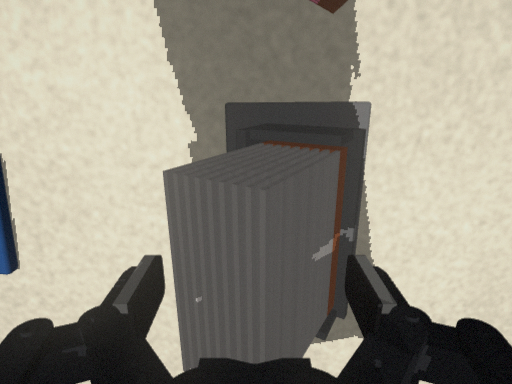

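View pics/s4c.png

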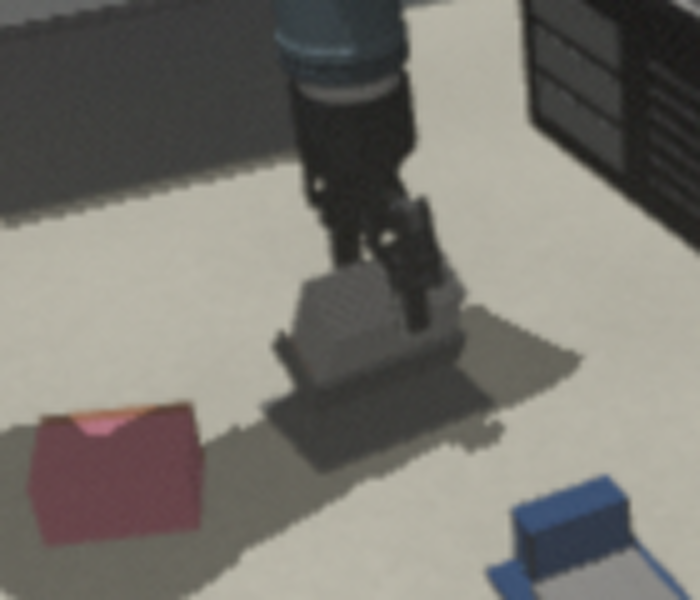

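The straddle is good, with about 5 mm clear on the low side. Now I tip the block upright slowly.

Request:
{"fn": "move_arm", "kwargs": {
  "increments": [
    {"tx": 0.003, "ty": 0, "tz": 0, "turn": 0},
    {"tx": 0.006, "ty": 0, "tz": -0.001, "turn": 0},
    {"tx": 0.008, "ty": 0, "tz": -0.003, "turn": 0},
    {"tx": 0.01, "ty": 0, "tz": -0.005, "turn": 0},
    {"tx": 0.012, "ty": 0, "tz": -0.007, "turn": 0},
    {"tx": 0.014, "ty": 0, "tz": -0.009, "turn": 0},
    {"tx": 0.016, "ty": 0, "tz": -0.011, "turn": 0},
    {"tx": 0.018, "ty": 0, "tz": -0.012, "turn": 0},
    {"tx": 0.02, "ty": 0, "tz": -0.013, "turn": 0},
    {"tx": 0.02, "ty": 0, "tz": -0.013, "turn": 0}
  ]
}}

```text
time_s: 3.62
eef_pos: [0.4897, 0.3273, 0.1006]
eef_rot: [0.002, 0.657, 0.754, -0.002]
wrist_force: [-0.6, -13.6, 9.8]
opening: 1.002
```

Run:
```python
from h import *
o=get_obs(); print(o["time_s"],o["eef_pos"],o["wrist_force"].round(2))
W=snap("wrist","w5");S=snap("side","s5")
a=cv2.resize(S.p[70:190,110:250,::-1],(448,384),interpolation=cv2.INTER_CUBIC)
cv2.imwrite("pics/s5c.png",cv2.resize(np.hstack([a,W.p[:,:,::-1]]),(800,320)))
```

```text
3.6167 [0.48970052 0.3273231  0.10061374] [ -0.65 -13.61   9.83]
```

View pics/s5c.png

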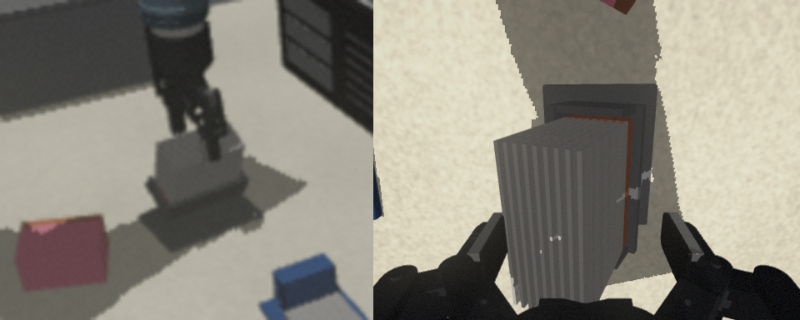

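Request:
{"fn": "move_arm", "kwargs": {
  "increments": [
    {"tx": 0.001, "ty": 0, "tz": -0.003, "turn": 0},
    {"tx": 0.003, "ty": 0, "tz": -0.006, "turn": 0},
    {"tx": 0.005, "ty": 0, "tz": -0.009, "turn": 0},
    {"tx": 0.007, "ty": 0, "tz": -0.011, "turn": 0},
    {"tx": 0.009, "ty": 0, "tz": -0.013, "turn": 0},
    {"tx": 0.01, "ty": 0, "tz": -0.014, "turn": 0},
    {"tx": 0.01, "ty": 0, "tz": -0.014, "turn": 0}
  ]
}}

```text
time_s: 4.3
eef_pos: [0.4879, 0.3399, 0.1138]
eef_rot: [0.0, 0.657, 0.754, 0.0]
wrist_force: [-0.4, -4.0, 4.3]
opening: 0.995
```

Run:
```python
from h import *
o=get_obs(); print(o["time_s"],o["eef_pos"],o["wrist_force"].round(2))
W=snap("wrist","w6");S=snap("side","s6")
a=cv2.resize(S.p[70:190,110:250,::-1],(448,384),interpolation=cv2.INTER_CUBIC)
cv2.imwrite("pics/s6c.png",cv2.resize(np.hstack([a,W.p[:,:,::-1]]),(800,320)))
```

```text
4.3 [0.48788485 0.33990455 0.11382586] [-0.39 -3.98  4.33]
```

View pics/s6c.png

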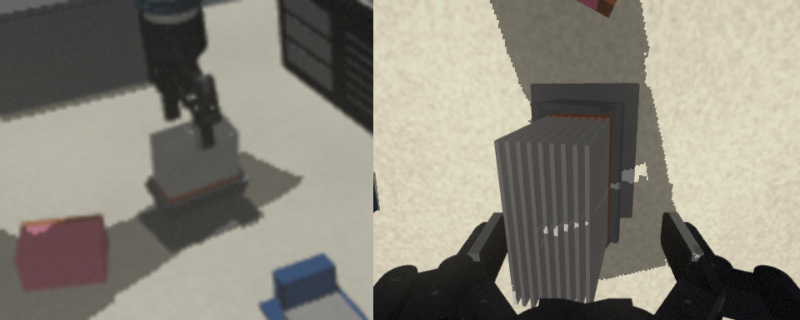

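Request:
{"fn": "move_arm", "kwargs": {
  "increments": [
    {"tx": 0, "ty": 0, "tz": -0.002, "turn": 0},
    {"tx": -0.001, "ty": 0, "tz": -0.003, "turn": 0},
    {"tx": -0.002, "ty": 0, "tz": -0.004, "turn": 0},
    {"tx": -0.003, "ty": 0, "tz": -0.005, "turn": 0},
    {"tx": -0.004, "ty": 0, "tz": -0.005, "turn": 0},
    {"tx": -0.005, "ty": 0, "tz": -0.005, "turn": 0},
    {"tx": -0.005, "ty": 0, "tz": -0.005, "turn": 0}
  ],
  "gripper": 0.65
}}

```text
time_s: 4.98
eef_pos: [0.4881, 0.3345, 0.118]
eef_rot: [-0.0, 0.657, 0.754, -0.0]
wrist_force: [0.8, -0.1, -0.3]
opening: 0.651
```

Run:
```python
from h import *
o=get_obs(); print(o["time_s"],o["eef_pos"],o["wrist_force"].round(2),o["opening"])
W=snap("wrist","w7");S=snap("side","s7")
a=cv2.resize(S.p[70:190,110:250,::-1],(448,384),interpolation=cv2.INTER_CUBIC)
cv2.imwrite("pics/s7c.png",cv2.resize(np.hstack([a,W.p[:,:,::-1]]),(800,320)))
```

```text
4.9833 [0.48809112 0.33448082 0.11802787] [ 0.8  -0.14 -0.31] 0.6508014562592719
```

View pics/s7c.png

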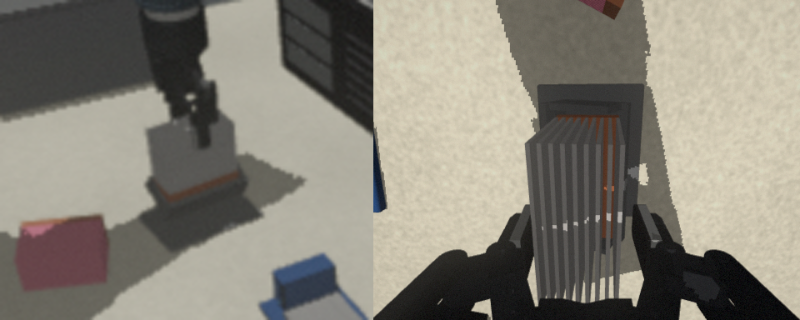

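Request:
{"fn": "move_arm", "kwargs": {
  "increments": [
    {"tx": 0, "ty": 0, "tz": 0.003, "turn": 0},
    {"tx": 0, "ty": 0, "tz": 0.006, "turn": 0},
    {"tx": 0, "ty": 0, "tz": 0.006, "turn": 0},
    {"tx": 0, "ty": 0, "tz": 0.006, "turn": 0},
    {"tx": 0, "ty": 0, "tz": 0.006, "turn": 0},
    {"tx": 0, "ty": 0, "tz": 0.006, "turn": 0},
    {"tx": 0, "ty": 0, "tz": 0.006, "turn": 0},
    {"tx": 0, "ty": 0, "tz": 0.006, "turn": 0}
  ],
  "gripper": 0
}}

```text
time_s: 5.75
eef_pos: [0.4892, 0.335, 0.1163]
eef_rot: [0.001, 0.657, 0.754, 0.001]
wrist_force: [-9.7, -7.3, 25.0]
opening: 0.528
```

Run:
```python
from h import *
o=get_obs(); print(o["time_s"],o["eef_pos"],o["wrist_force"].round(2),o["opening"])
W=snap("wrist","w8");S=snap("side","s8")
a=cv2.resize(S.p[70:190,110:250,::-1],(448,384),interpolation=cv2.INTER_CUBIC)
cv2.imwrite("pics/s8c.png",cv2.resize(np.hstack([a,W.p[:,:,::-1]]),(800,320)))
```

```text
5.75 [0.48919821 0.3349552  0.11630339] [-9.71 -7.33 24.97] 0.5279504585266562
```

View pics/s8c.png

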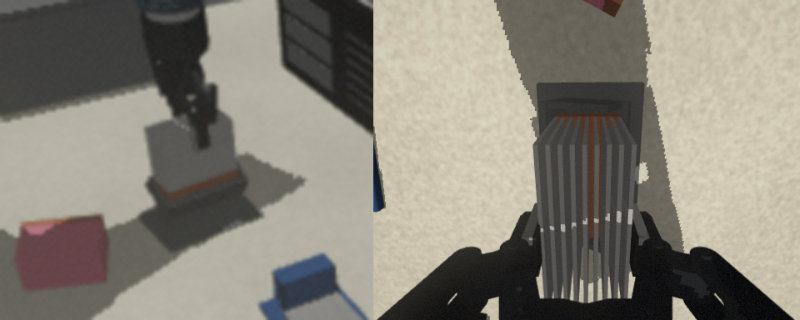

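Gripped upright: opening 0.528 is about 45 mm, and the base is clear of the wall. Lifting straight up.

Request:
{"fn": "move_arm", "kwargs": {
  "increments": [
    {"tx": 0, "ty": 0, "tz": -0.005, "turn": 0},
    {"tx": 0, "ty": 0, "tz": -0.015, "turn": 0},
    {"tx": 0, "ty": 0, "tz": -0.035, "turn": 0},
    {"tx": 0, "ty": 0, "tz": -0.06, "turn": 0},
    {"tx": 0, "ty": 0, "tz": -0.09, "turn": 0},
    {"tx": 0, "ty": 0, "tz": -0.115, "turn": 0},
    {"tx": 0, "ty": 0, "tz": -0.13, "turn": 0},
    {"tx": 0, "ty": 0, "tz": -0.14, "turn": 0},
    {"tx": 0, "ty": 0, "tz": -0.14, "turn": 0}
  ]
}}

```text
time_s: 6.6
eef_pos: [0.4892, 0.3352, 0.2545]
eef_rot: [0.001, 0.657, 0.754, 0.002]
wrist_force: [-0.3, 0.8, -3.1]
opening: 0.527
```

Run:
```python
from h import *
o=get_obs(); print(o["time_s"],o["eef_pos"],o["wrist_force"].round(2),o["torque"],o["opening"],o["q"].round(2)); Rt=rot(o["eef_rot"]); p0=o["eef_pos"]
W=snap("wrist","w9");S=snap("side","s9"); snap("scene","c9")
a=cv2.resize(S.p[30:150,110:250,::-1],(448,384),interpolation=cv2.INTER_CUBIC)
cv2.imwrite("pics/s9c.png",cv2.resize(np.hstack([a,W.p[:,:,::-1]]),(800,320)))
X=(W.cloud()-p0)@Rt  # tool coords
m=(abs(X[...,0])<.028)&(abs(X[...,1])<.07)&(X[...,2]>-.06)&(X[...,2]<.085)&(W.d>0)
q=X[m]; print(len(q)); print(np.percentile(q,[1,50,99],axis=0).round(4))
# end face toward camera: y ~ -0.05
e=q[(q[:,1]<np.percentile(q[:,1],1)+.012)&(q[:,2]>-.01)]; c=e.mean(0); v=np.linalg.svd(e-c,full_matrices=False)[2]; print("end",len(e),c.round(4),v[2].round(3),e.min(0).round(3),e.max(0).round(3))
t=q[q[:,2]<-.005]; 
print("top z hist",np.histogram(q[:,2],bins=np.arange(-.05,.09,.005)))
```

```text
6.6 [0.48916615 0.33517723 0.25451134] [-0.35  0.84 -3.09] [ 0.00370149 -0.00287725 -0.02349223] 0.5267443114280177 [ 0.4   0.2   1.54  0.    1.4  -1.31]
26161
[[-0.0267 -0.0527 -0.0571]
 [-0.0011 -0.013  -0.0254]
 [ 0.0267  0.0431  0.0455]]
end 2738 [-0.0004 -0.0498  0.0214] [ 0.02 -1.   -0.01] [-0.024 -0.053 -0.01 ] [ 0.023 -0.041  0.057]
top z hist (array([  225,   283,   877,   673, 10443,  2166,  2012,  1755,  1251,
         808,   656,   595,   448,   372,   261,   231,   252,   217,
        1493,   231,   104,    40,     0,     0,     0,     0,     0,
           0]), array([-5.00000000e-02, -4.50000000e-02, -4.00000000e-02, -3.50000000e-02,
       -3.00000000e-02, -2.50000000e-02, -2.00000000e-02, -1.50000000e-02,
       -1.00000000e-02, -5.00000000e-03, -2.77555756e-17,  5.00000000e-03,
        1.00000000e-02,  1.50000000e-02,  2.00000000e-02,  2.50000000e-02,
        3.00000000e-02,  3.50000000e-02,  4.00000000e-02,  4.50000000e-02,
        5.00000000e-02,  5.50000000e-02,  6.00000000e-02,  6.50000000e-02,
        7.00000000e-02,  7.50000000e-02,  8.00000000e-02,  8.50000000e-02,
        9.00000000e-02]))
```

View pics/s9c.png

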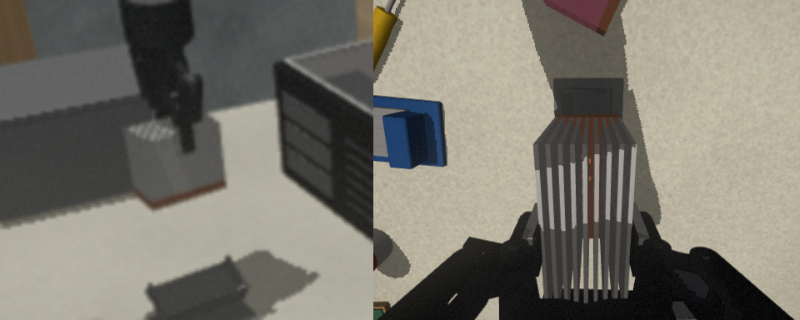

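Held upright at 3.1 N. Now I measure the vise from the earlier wrist view (fixed jaw) and both side views (balls).

Run:
```python
from h import *
o=get_obs(); Rt=rot(o["eef_rot"]); p0=o["eef_pos"]
W=Cam("w9.npz"); X=(W.cloud()-p0)@Rt
m=(abs(X[...,0])<.022)&(abs(X[...,1])<.05)&(X[...,2]>-.034)&(X[...,2]<-.021)
q=X[m]
for _ in range(3):
    c=q.mean(0); v=np.linalg.svd(q-c,full_matrices=False)[2]; q=q[abs((q-c)@v[2])<.0015]
print("top plane tool",c.round(4),v[2].round(4),len(q))
for f in("w1","w9"):
    W=Cam(f+".npz"); X=W.cloud(); h=cv2.cvtColor(W.p,cv2.COLOR_RGB2HSV)
    b=(h[...,0]>100)&(h[...,0]<125)&(h[...,1]>100)&(X[...,2]<.09)
    for lo,hi in((.058,.072),(.003,.02)):
        mm=b&(X[...,2]>lo)&(X[...,2]<hi); k,l,st,_=cv2.connectedComponentsWithStats(mm.astype(np.uint8))
        for i in range(1,k):
            if st[i,4]>60:
                P=X[l==i]; r=cv2.minAreaRect((P[:,:2]*1000).astype(np.float32)); print(f,lo,st[i],np.round(r[0],1),np.round(r[1],1),round(r[2],1),P[:,2].mean().round(4))
```

```text
top plane tool [ 0.0034 -0.019  -0.0317] [-0.0614  0.0106 -0.9981] 2520
w1 0.058 [  95  167   26   49 1044] [528.   93.4] [68.9 29.4] 2.5 0.0644
w1 0.003 [   0  142  145   71 1980] [531.1  19.9] [ 98.3 206.8] 2.0 0.0115
w1 0.003 [ 17 202  82   8 337] [578.6  -8.8] [  9.  126.3] 3.1 0.0116
w9 0.058 [  11  138   39   65 1876] [528.4  94. ] [69.3 30.8] 2.3 0.0641
w9 0.003 [   0  115   86   85 2327] [529.3  77. ] [98.7 94. ] 2.6 0.0114
w9 0.003 [  0 187  19   7 106] [576.4  29.5] [ 8.3 24.5] 3.3 0.0117
```

Request:
{"fn": "move_arm", "kwargs": {
  "increments": [
    {"tx": -0.024, "ty": 0, "tz": 0.0, "turn": 7},
    {"tx": -0.048, "ty": 0, "tz": 0.0, "turn": 14},
    {"tx": -0.072, "ty": 0, "tz": 0.0, "turn": 21},
    {"tx": -0.096, "ty": 0, "tz": 0, "turn": 28},
    {"tx": -0.12, "ty": 0, "tz": 0, "turn": 35},
    {"tx": -0.144, "ty": 0, "tz": 0.01, "turn": 42},
    {"tx": -0.168, "ty": 0, "tz": 0.01, "turn": 49},
    {"tx": -0.192, "ty": -0.001, "tz": 0.02, "turn": 56},
    {"tx": -0.216, "ty": -0.001, "tz": 0.02, "turn": 63},
    {"tx": -0.24, "ty": -0.001, "tz": 0.03, "turn": 70},
    {"tx": -0.264, "ty": -0.001, "tz": 0.04, "turn": 77},
    {"tx": -0.288, "ty": -0.001, "tz": 0.05, "turn": 84},
    {"tx": -0.31, "ty": -0.001, "tz": 0.05, "turn": 91},
    {"tx": -0.322, "ty": -0.001, "tz": 0.05, "turn": 95.4},
    {"tx": -0.322, "ty": -0.001, "tz": 0.05, "turn": 95.4},
    {"tx": -0.322, "ty": -0.001, "tz": 0.05, "turn": 95.4}
  ]
}}

```text
time_s: 8.08
eef_pos: [0.5305, 0.0153, 0.2007]
eef_rot: [-0.001, 1.0, 0.022, -0.001]
wrist_force: [-0.2, -0.7, -2.7]
opening: 0.527
```

Run:
```python
from h import *
o=get_obs(); print(o["time_s"],o["eef_pos"],o["wrist_force"].round(2),rot(o["eef_rot"]).round(3),o["opening"],o["q"].round(2))
W=snap("wrist","w10");S=snap("side","s10"); C=snap("scene","c10")
a=cv2.resize(S.p[80:260,170:340,::-1],(363,384),interpolation=cv2.INTER_CUBIC)
cv2.imwrite("pics/s10c.png",cv2.resize(np.hstack([a,W.p[:,:,::-1]]),(800,351)))
X=W.cloud(); h=cv2.cvtColor(W.p,cv2.COLOR_RGB2HSV)
b=(h[...,0]>100)&(h[...,0]<125)&(h[...,1]>100)&(X[...,2]<.09)
for lo,hi in((.058,.072),(.003,.02)):
    mm=b&(X[...,2]>lo)&(X[...,2]<hi); k,l,st,_=cv2.connectedComponentsWithStats(mm.astype(np.uint8))
    for i in range(1,k):
        if st[i,4]>60:
            P=X[l==i]; r=cv2.minAreaRect((P[:,:2]*1000).astype(np.float32)); print(lo,st[i],np.round(r[0],1),np.round(r[1],1),round(r[2],1),P[:,2].mean().round(4))
```

```text
8.0833 [0.5304714  0.0152503  0.20066142] [-0.25 -0.66 -2.73] [[ 0.999  0.043 -0.003]
 [ 0.043 -0.999  0.001]
 [-0.003 -0.001 -1.   ]] 0.5274806538849828 [-0.2   0.11  1.75  0.    1.28 -0.24]
0.058 [ 217   71   84   37 3057] [529.6  93.2] [70.  28.8] 2.4 0.0646
0.003 [ 207   57  102   94 2643] [530.   77.2] [98.6 90.4] 2.2 0.0116
```

View pics/s10c.png

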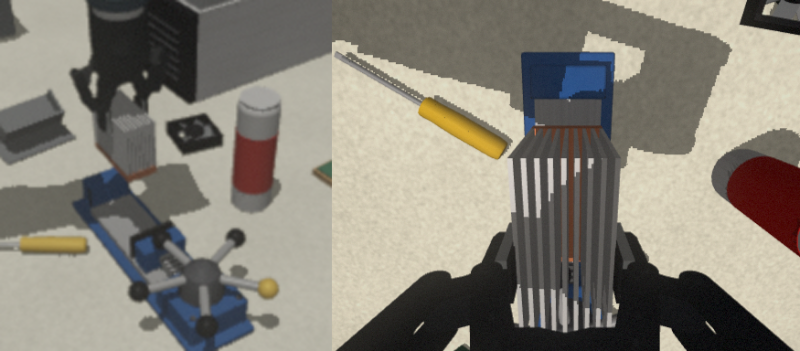

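The block is over the bed at side crop (125,140), lined up with the fixed jaw at wrist (568,85). The screwdriver at (470,130) lies clear. Lowering to just above the bed.

Request:
{"fn": "move_arm", "kwargs": {
  "increments": [
    {"tx": 0.001, "ty": 0, "tz": 0.02, "turn": 0},
    {"tx": 0.001, "ty": 0, "tz": 0.045, "turn": 0},
    {"tx": 0.001, "ty": 0, "tz": 0.07, "turn": 0},
    {"tx": 0.001, "ty": 0, "tz": 0.09, "turn": 0},
    {"tx": 0.001, "ty": 0, "tz": 0.102, "turn": 0},
    {"tx": 0.001, "ty": 0, "tz": 0.108, "turn": 0},
    {"tx": 0.001, "ty": 0, "tz": 0.11, "turn": 0},
    {"tx": 0.001, "ty": 0, "tz": 0.11, "turn": 0},
    {"tx": 0.001, "ty": 0, "tz": 0.11, "turn": 0}
  ]
}}

```text
time_s: 8.98
eef_pos: [0.5334, 0.0155, 0.0935]
eef_rot: [0.0, 1.0, 0.022, 0.001]
wrist_force: [-0.1, 0.1, -2.5]
opening: 0.527
```

Run:
```python
from h import *
o=get_obs(); print(o["time_s"],o["eef_pos"],o["wrist_force"].round(2))
W=snap("wrist","w11");S=snap("side","s11"); C=snap("scene","c11")
a=cv2.resize(S.p[100:240,190:320,::-1],(363,384),interpolation=cv2.INTER_CUBIC);b=cv2.resize(C.p[120:240,230:350,::-1],(384,384),interpolation=cv2.INTER_CUBIC)
cv2.imwrite("pics/s11c.png",np.hstack([a,b]))
```

```text
8.9833 [0.53341132 0.01554381 0.09353319] [-0.08  0.12 -2.53]
```

View pics/s11c.png

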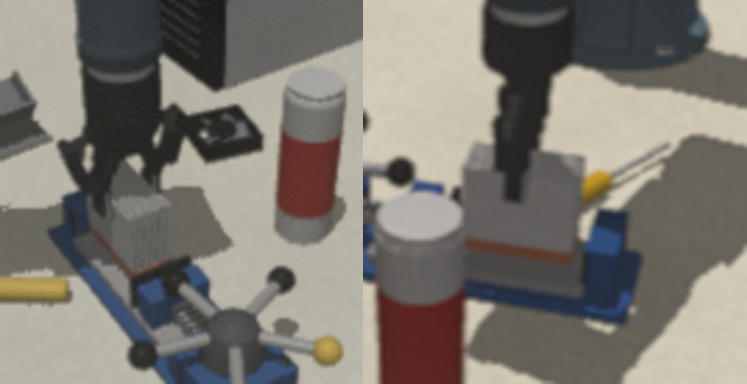

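View pics/w11.png

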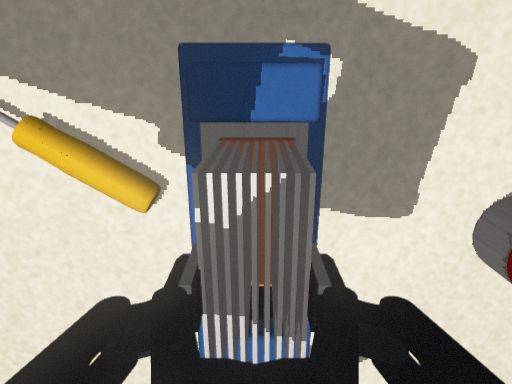

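Centred over the bed, about 15 mm above it and clear of both jaws. Lowering in small steps.

Request:
{"fn": "move_arm", "kwargs": {
  "increments": [
    {"tx": 0, "ty": 0, "tz": 0.002, "turn": 0},
    {"tx": 0, "ty": 0, "tz": 0.004, "turn": 0},
    {"tx": 0, "ty": 0, "tz": 0.006, "turn": 0},
    {"tx": 0, "ty": 0, "tz": 0.008, "turn": 0},
    {"tx": 0, "ty": 0, "tz": 0.009, "turn": 0},
    {"tx": 0, "ty": 0, "tz": 0.01, "turn": 0},
    {"tx": 0, "ty": 0, "tz": 0.01, "turn": 0}
  ]
}}

```text
time_s: 9.72
eef_pos: [0.5321, 0.0156, 0.0819]
eef_rot: [-0.0, 1.0, 0.022, -0.0]
wrist_force: [-0.3, -0.2, -2.7]
opening: 0.523
```

Request:
{"fn": "move_arm", "kwargs": {
  "increments": [
    {"tx": 0, "ty": 0, "tz": 0.001, "turn": 0},
    {"tx": 0, "ty": 0, "tz": 0.002, "turn": 0},
    {"tx": 0, "ty": 0, "tz": 0.002, "turn": 0}
  ]
}}

```text
time_s: 9.97
eef_pos: [0.5323, 0.0156, 0.0801]
eef_rot: [-0.0, 1.0, 0.022, -0.0]
wrist_force: [-0.2, -0.4, -2.9]
opening: 0.531
```

Request:
{"fn": "move_arm", "kwargs": {
  "increments": [
    {"tx": 0, "ty": 0, "tz": 0.001, "turn": 0},
    {"tx": 0, "ty": 0, "tz": 0.001, "turn": 0}
  ]
}}

```text
time_s: 10.13
eef_pos: [0.5323, 0.0156, 0.0792]
eef_rot: [-0.0, 1.0, 0.022, -0.0]
wrist_force: [-0.0, -1.5, -2.7]
opening: 0.529
```

Request:
{"fn": "move_arm", "kwargs": {
  "increments": [
    {"tx": 0, "ty": 0, "tz": 0.001, "turn": 0},
    {"tx": 0, "ty": 0, "tz": 0.001, "turn": 0}
  ]
}}

```text
time_s: 10.3
eef_pos: [0.5325, 0.0155, 0.0784]
eef_rot: [0.0, 1.0, 0.021, 0.0]
wrist_force: [-0.8, -0.1, -1.7]
opening: 0.531
```

Request:
{"fn": "move_arm", "kwargs": {
  "increments": [
    {"tx": 0, "ty": 0, "tz": 0.0005, "turn": 0},
    {"tx": 0, "ty": 0, "tz": 0.001, "turn": 0},
    {"tx": 0, "ty": 0, "tz": 0.001, "turn": 0}
  ]
}}

```text
time_s: 10.55
eef_pos: [0.5327, 0.0155, 0.0783]
eef_rot: [0.0, 1.0, 0.022, 0.0]
wrist_force: [-3.4, 1.2, 6.5]
opening: 0.528
```

Run:
```python
from h import *
o=get_obs(); print(o["time_s"],o["eef_pos"],o["wrist_force"].round(2),o["torque"].round(3))
```

```text
10.55 [0.53265355 0.01552348 0.07833203] [-3.36  1.21  6.53] [ 0.061  0.884 -0.001]
```

Touched down, with about 9 N on the bed. Letting go.

Request:
{"fn": "move_arm", "kwargs": {
  "increments": [
    {"tx": 0, "ty": 0, "tz": 0, "turn": 0},
    {"tx": 0, "ty": 0, "tz": 0, "turn": 0},
    {"tx": 0, "ty": 0, "tz": 0, "turn": 0},
    {"tx": 0, "ty": 0, "tz": 0, "turn": 0},
    {"tx": 0, "ty": 0, "tz": -0.001, "turn": 0},
    {"tx": 0, "ty": 0, "tz": -0.001, "turn": 0}
  ],
  "gripper": 0.8
}}

```text
time_s: 11.05
eef_pos: [0.5325, 0.0155, 0.0784]
eef_rot: [0.0, 1.0, 0.021, 0.0]
wrist_force: [-0.0, 0.2, -0.2]
opening: 0.798
```

Request:
{"fn": "move_arm", "kwargs": {
  "increments": [
    {"tx": 0, "ty": 0, "tz": -0.005, "turn": 0},
    {"tx": 0, "ty": 0, "tz": -0.015, "turn": 0},
    {"tx": 0, "ty": 0, "tz": -0.03, "turn": 0},
    {"tx": 0, "ty": 0, "tz": -0.06, "turn": 0},
    {"tx": 0, "ty": 0, "tz": -0.095, "turn": 0},
    {"tx": 0, "ty": 0, "tz": -0.13, "turn": 0},
    {"tx": 0, "ty": 0, "tz": -0.15, "turn": 0},
    {"tx": 0, "ty": 0, "tz": -0.15, "turn": 0}
  ]
}}

```text
time_s: 11.72
eef_pos: [0.5356, 0.015, 0.2354]
eef_rot: [0.001, 1.0, 0.022, 0.005]
wrist_force: [1.2, -0.5, 0.4]
opening: 0.801
```

Run:
```python
from h import *
o=get_obs(); print(o["time_s"],o["eef_pos"],o["wrist_force"].round(2),o["q"].round(2))
W=snap("wrist","w12");S=snap("side","s12"); C=snap("scene","c12")
a=cv2.resize(S.p[100:240,190:320,::-1],(363,384),interpolation=cv2.INTER_CUBIC);b=cv2.resize(C.p[120:240,230:350,::-1],(384,384),interpolation=cv2.INTER_CUBIC)
cv2.imwrite("pics/s12c.png",np.hstack([a,b]))
```

```text
11.7167 [0.53563649 0.01502342 0.23537755] [ 1.22 -0.48  0.39] [-0.19  0.08  1.71 -0.    1.34 -0.24]
```

View pics/s12c.png

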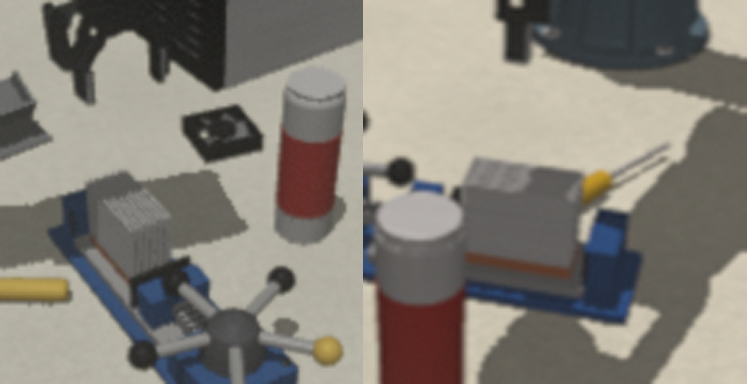

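View pics/w12.png

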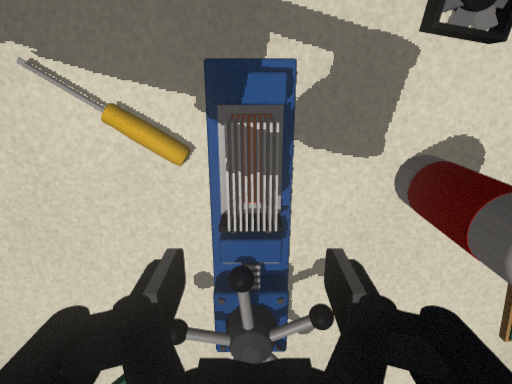

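It stands on the bed between the jaws. Wrist view: block at (252,180), hub at (253,343), balls at (241,279), (321,316) and (180,332). I'll check its level and the capstan centre.

Run:
```python
from h import *
W=Cam("w12.npz"); X=W.cloud()
m=(X[...,2]>.098)&(X[...,2]<.115)&(abs(X[...,0]-.532)<.04)&(abs(X[...,1]-.016)<.06)
q=X[m]
for _ in range(4):
    c=q.mean(0); v=np.linalg.svd(q-c,full_matrices=False)[2]; q=q[abs((q-c)@v[2])<.0015]
r=cv2.minAreaRect((q[:,:2]*1000).astype(np.float32)); print("top",c.round(4),v[2].round(3),len(q),r)
g=cv2.cvtColor(W.p,cv2.COLOR_RGB2GRAY)
# balls: dark circles w/ height 0.085..0.1
P=W.plane([(241,279),(321,316),(180,332)],.085); print("balls",P.round(4))
# circumcircle
A=np.c_[2*P[:,:2],np.ones(3)]; s=np.linalg.solve(A,(P[:,:2]**2).sum(1)); print("centre",s[:2],"r",np.sqrt(s[2]+s[:2]@s[:2]))
S=Cam("s12.npz"); 
for n in("s12","c12"):
    C=Cam(n+".npz"); h=cv2.cvtColor(C.p,cv2.COLOR_RGB2HSV); Xc=C.cloud()
    y=(h[...,0]>18)&(h[...,0]<30)&(h[...,1]>120)&(Xc[...,2]>.07)&(Xc[...,2]<.11)&(abs(Xc[...,1]+.2)<.12)
    v,u=np.nonzero(y); print(n,len(u),u.mean(),v.mean(),C.plane([(u.mean(),v.mean())],.085).round(4))
B=S.plane(np.array([(562,363),(478,235),(288,237),(231,370),(405,460)])/5+[195,155],.085)
c=B.mean(0); print("side centre",c.round(4),np.linalg.norm(B-c,axis=1).round(3),np.degrees(np.arctan2(B[:,1]-c[1],B[:,0]-c[0])).round(1))
```

```text
top [0.5348 0.0177 0.1066] [-0.001  0.002  1.   ] 2348 ((534.423828125, 16.57403564453125), (46.16493225097656, 100.06161499023438), 2.746530055999756)
balls [[ 0.5276 -0.1014  0.085 ]
 [ 0.6188 -0.1465  0.085 ]
 [ 0.4602 -0.1742  0.085 ]]
centre [ 0.54358319 -0.18371695] r 0.08389860259652146
s12 65 306.89230769230767 227.2 [[ 0.6033 -0.2459  0.085 ]]
c12 54 183.94444444444446 177.75925925925927 [[ 0.6017 -0.2451  0.085 ]]
side centre [ 0.5414 -0.1863  0.085 ] [0.087 0.086 0.088 0.086 0.087] [ -44.6   26.8   99.3  170.8 -116.7]
```

The heat sink stands level: top at 0.1066 m, 46 x 100 mm, yaw 2.7° against 2.4° for the vise. The capstan centre is about (0.542, -0.185). The yellow spoke is at -45°, which gives a reading of about 0.83, so it needs about 190° clockwise. I'll go between the spokes at 99° and 171° with the fingers shut.

Request:
{"fn": "move_arm", "kwargs": {
  "increments": [
    {"tx": -0.006, "ty": 0.025, "tz": 0, "turn": -7},
    {"tx": -0.013, "ty": 0.05, "tz": 0, "turn": -14},
    {"tx": -0.02, "ty": 0.078, "tz": 0, "turn": -21},
    {"tx": -0.027, "ty": 0.105, "tz": 0, "turn": -28},
    {"tx": -0.034, "ty": 0.13, "tz": 0, "turn": -35},
    {"tx": -0.04, "ty": 0.15, "tz": 0, "turn": -42},
    {"tx": -0.04, "ty": 0.1575, "tz": 0, "turn": -42.5},
    {"tx": -0.04, "ty": 0.1575, "tz": 0, "turn": -42.5},
    {"tx": -0.04, "ty": 0.1575, "tz": 0, "turn": -42.5}
  ],
  "gripper": 0
}}

```text
time_s: 12.62
eef_pos: [0.4987, -0.143, 0.2272]
eef_rot: [-0.001, 0.925, 0.381, -0.0]
wrist_force: [0.6, 0.1, 0.2]
opening: -0.001
```

Run:
```python
from h import *
o=get_obs(); Rt=rot(o["eef_rot"]);print(o["time_s"],o["eef_pos"],o["wrist_force"].round(2),Rt.round(3),o["q"].round(2),o["opening"])
W=snap("wrist","w13")
d=np.array([.501,-.144,0])-o["eef_pos"]; print("to target tool",(Rt.T@d).round(4))
```

```text
12.6167 [ 0.4987468  -0.1429922   0.22717152] [0.62 0.06 0.25] [[ 0.71   0.704 -0.002]
 [ 0.704 -0.71   0.002]
 [-0.    -0.002 -1.   ]] [-0.51  0.06  1.75  0.    1.33 -1.29] -0.0007114181619854703
to target tool [0.0009 0.0028 0.2272]
```

View pics/w13.png

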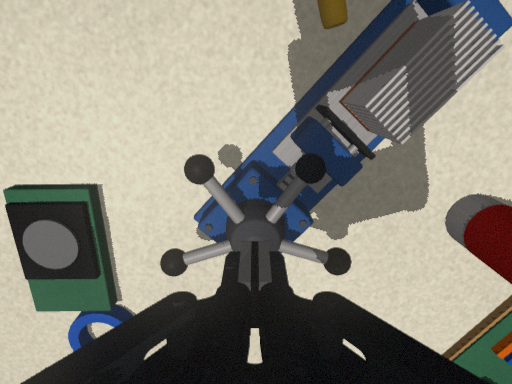

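Wrist view: the gap between the balls at (200,168) and (312,167) is where the fingers go down. The hub is at (253,235), and the heat sink stands clear at (420,70). I'll refine the centre from these balls.

Run:
```python
from h import *
W=Cam("w13.npz"); P=W.plane([(200,168.5),(312,167.5),(338,261),(174,262)],.085)
from scipy.optimize import least_squares
s=least_squares(lambda c:np.hypot(P[:,0]-c[0],P[:,1]-c[1])-.087,[.54,-.185]).x
print(P.round(4),s,np.hypot(P[:,0]-s[0],P[:,1]-s[1]),np.degrees(np.arctan2(P[:,1]-s[1],P[:,0]-s[0])).round(1))
o=get_obs(); Rt=rot(o["eef_rot"]); c=np.array([*s,0]); print(o["eef_pos"]); print("centre in tool",(Rt.T@(c-o["eef_pos"])).round(4))
```

```text
[[ 0.4558 -0.1725  0.085 ]
 [ 0.5283 -0.0993  0.085 ]
 [ 0.6199 -0.1461  0.085 ]
 [ 0.5021 -0.2645  0.085 ]] [ 0.54177518 -0.18586673] [0.08703072 0.08764268 0.08768088 0.08806199] [ 171.1   98.8   26.9 -116.7]
[ 0.49895142 -0.14255025  0.22744136]
centre in tool [-2.000e-04  6.130e-02  2.273e-01]
```

Request:
{"fn": "move_arm", "kwargs": {
  "increments": [
    {"tx": 0, "ty": 0.003, "tz": 0.03, "turn": 0},
    {"tx": 0, "ty": 0.003, "tz": 0.065, "turn": 0},
    {"tx": 0, "ty": 0.003, "tz": 0.1, "turn": 0},
    {"tx": 0, "ty": 0.003, "tz": 0.12, "turn": 0},
    {"tx": 0, "ty": 0.003, "tz": 0.135, "turn": 0},
    {"tx": 0, "ty": 0.003, "tz": 0.148, "turn": 0},
    {"tx": 0, "ty": 0.003, "tz": 0.157, "turn": 0},
    {"tx": 0, "ty": 0.003, "tz": 0.157, "turn": 0},
    {"tx": 0, "ty": 0.003, "tz": 0.157, "turn": 0}
  ],
  "gripper": 0
}}

```text
time_s: 13.42
eef_pos: [0.5013, -0.1448, 0.0711]
eef_rot: [-0.0, 0.924, 0.383, -0.0]
wrist_force: [0.5, 0.7, -0.1]
opening: 0.003
```

Run:
```python
from h import *
o=get_obs(); Rt=rot(o["eef_rot"]);print(o["time_s"],o["eef_pos"],o["wrist_force"].round(2),o["q"].round(2))
snap("wrist","w14")
c=np.array([.5418,-.1859,0]); d=Rt.T@(c-o["eef_pos"]); print(d.round(4))
# arc rows: pose rel. to start: rotate about centre at (0,r) in tool coords by turn t (about tool z, + = clockwise from above)
r=.058
for t in list(range(7,141,7)):
    a=np.radians(t); print(t,(r*np.sin(a)).round(4),(r-r*np.cos(a)).round(4))
```

```text
13.4167 [ 0.5013106  -0.14477209  0.07112945] [ 0.51  0.74 -0.11] [-0.51  0.27  1.86  0.    1.01 -1.29]
[-0.0004  0.0578  0.0711]
7 0.0071 0.0004
14 0.014 0.0017
21 0.0208 0.0039
28 0.0272 0.0068
35 0.0333 0.0105
42 0.0388 0.0149
49 0.0438 0.0199
56 0.0481 0.0256
63 0.0517 0.0317
70 0.0545 0.0382
77 0.0565 0.045
84 0.0577 0.0519
91 0.058 0.059
98 0.0574 0.0661
105 0.056 0.073
112 0.0538 0.0797
119 0.0507 0.0861
126 0.0469 0.0921
133 0.0424 0.0976
140 0.0373 0.1024
```

View pics/w14.png

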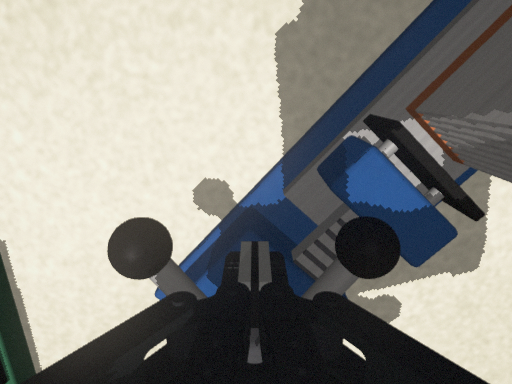

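The fingers are down between the bars at tip height 0.071, seen at (255,260), and force-free. Turning the capstan through the first 100° of arc.

Request:
{"fn": "move_arm", "kwargs": {
  "increments": [
    {"tx": 0.0051, "ty": 0.0002, "tz": 0, "turn": 5},
    {"tx": 0.0101, "ty": 0.0009, "tz": 0, "turn": 10},
    {"tx": 0.015, "ty": 0.002, "tz": 0, "turn": 15},
    {"tx": 0.0198, "ty": 0.0035, "tz": 0, "turn": 20},
    {"tx": 0.0245, "ty": 0.0054, "tz": 0, "turn": 25},
    {"tx": 0.029, "ty": 0.0078, "tz": 0, "turn": 30},
    {"tx": 0.0333, "ty": 0.0105, "tz": 0, "turn": 35},
    {"tx": 0.0373, "ty": 0.0136, "tz": 0, "turn": 40},
    {"tx": 0.041, "ty": 0.017, "tz": 0, "turn": 45},
    {"tx": 0.0444, "ty": 0.0207, "tz": 0, "turn": 50},
    {"tx": 0.0475, "ty": 0.0247, "tz": 0, "turn": 55},
    {"tx": 0.0502, "ty": 0.029, "tz": 0, "turn": 60},
    {"tx": 0.0526, "ty": 0.0335, "tz": 0, "turn": 65},
    {"tx": 0.0545, "ty": 0.0382, "tz": 0, "turn": 70},
    {"tx": 0.056, "ty": 0.043, "tz": 0, "turn": 75},
    {"tx": 0.0571, "ty": 0.0479, "tz": 0, "turn": 80},
    {"tx": 0.0578, "ty": 0.0529, "tz": 0, "turn": 85},
    {"tx": 0.058, "ty": 0.058, "tz": 0, "turn": 90},
    {"tx": 0.0578, "ty": 0.0631, "tz": 0, "turn": 95},
    {"tx": 0.0571, "ty": 0.0681, "tz": 0, "turn": 100}
  ],
  "gripper": 0
}}

```text
time_s: 15.13
eef_pos: [0.5886, -0.1517, 0.0719]
eef_rot: [-0.0, 0.886, -0.464, -0.002]
wrist_force: [-7.4, 5.5, 4.5]
opening: 0.0
```

```bash
cat >> h.py <<'E'
def yellow(tag):
    for n in("side","scene"):
        C=snap(n,n[:2]+tag); h=cv2.cvtColor(C.p,cv2.COLOR_RGB2HSV); Xc=C.cloud()
        y=(h[...,0]>18)&(h[...,0]<30)&(h[...,1]>120)&(Xc[...,2]>.065)&(Xc[...,2]<.115)&(np.hypot(Xc[...,0]-.5418,Xc[...,1]+.186)<.12)
        v,u=np.nonzero(y)
        if len(u)<8: print(n,"yellow hidden",len(u)); continue
        P=C.plane([(u.mean(),v.mean())],.085)[0]; d=P[:2]-[.5418,-.1859]
        a=np.arctan2(d[1],d[0])-np.radians(2.45); print(n,len(u),"r",np.hypot(*d).round(4),"capstan",((-a)%(2*np.pi)).round(3))
E
python3 - <<'E'
from h import *
o=get_obs(); Rt=rot(o["eef_rot"]);print(o["time_s"],o["eef_pos"],o["wrist_force"].round(2),o["q"].round(2))
yellow("15")
c=np.array([.5418,-.1859,0]); d=Rt.T@(c-o["eef_pos"]); print(d.round(4))
S=Cam("si15.npz");C=Cam("sc15.npz")
a=cv2.resize(S.p[100:280,190:340,::-1],(320,384),interpolation=cv2.INTER_CUBIC);b=cv2.resize(C.p[110:230,170:330,::-1],(480,360),interpolation=cv2.INTER_CUBIC)
b=cv2.copyMakeBorder(b,0,24,0,0,cv2.BORDER_CONSTANT); cv2.imwrite("pics/s15c.png",np.hstack([a,b]))
E
```

```text
15.1333 [ 0.58857398 -0.1516992   0.07193292] [-7.38  5.54  4.48] [-0.45  0.44  1.63  0.    1.08  0.52]
side 89 r 0.0873 capstan 2.308
scene yellow hidden 4
[0.0018 0.0578 0.072 ]
```

View pics/s15c.png

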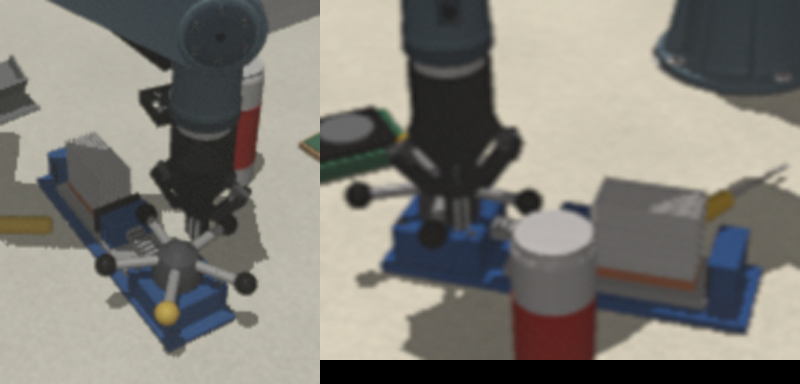

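Capstan reads 2.31, matching the arc. The heat sink still stands at side crop (95,175). Continuing with the next 100°.

Request:
{"fn": "move_arm", "kwargs": {
  "increments": [
    {"tx": 0.0051, "ty": 0.0002, "tz": 0, "turn": 5},
    {"tx": 0.0101, "ty": 0.0009, "tz": 0, "turn": 10},
    {"tx": 0.015, "ty": 0.002, "tz": 0, "turn": 15},
    {"tx": 0.0198, "ty": 0.0035, "tz": 0, "turn": 20},
    {"tx": 0.0245, "ty": 0.0054, "tz": 0, "turn": 25},
    {"tx": 0.029, "ty": 0.0078, "tz": 0, "turn": 30},
    {"tx": 0.0333, "ty": 0.0105, "tz": 0, "turn": 35},
    {"tx": 0.0373, "ty": 0.0136, "tz": 0, "turn": 40},
    {"tx": 0.041, "ty": 0.017, "tz": 0, "turn": 45},
    {"tx": 0.0444, "ty": 0.0207, "tz": 0, "turn": 50},
    {"tx": 0.0475, "ty": 0.0247, "tz": 0, "turn": 55},
    {"tx": 0.0502, "ty": 0.029, "tz": 0, "turn": 60},
    {"tx": 0.0526, "ty": 0.0335, "tz": 0, "turn": 65},
    {"tx": 0.0545, "ty": 0.0382, "tz": 0, "turn": 70},
    {"tx": 0.056, "ty": 0.043, "tz": 0, "turn": 75},
    {"tx": 0.0571, "ty": 0.0479, "tz": 0, "turn": 80},
    {"tx": 0.0578, "ty": 0.0529, "tz": 0, "turn": 85},
    {"tx": 0.058, "ty": 0.058, "tz": 0, "turn": 90},
    {"tx": 0.0578, "ty": 0.0631, "tz": 0, "turn": 95},
    {"tx": 0.0571, "ty": 0.0681, "tz": 0, "turn": 100}
  ],
  "gripper": 0
}}

```text
time_s: 16.9
eef_pos: [0.5689, -0.2375, 0.0725]
eef_rot: [0.003, -0.214, 0.977, 0.0]
wrist_force: [8.4, 6.1, -3.6]
opening: -0.004
```

Run:
```python
from h import *
o=get_obs(); Rt=rot(o["eef_rot"]);print(o["time_s"],o["eef_pos"],o["wrist_force"].round(2),o["q"].round(2))
yellow("16")
c=np.array([.5418,-.1859,0]); d=Rt.T@(c-o["eef_pos"]); print(d.round(4))
S=Cam("si16.npz");C=Cam("sc16.npz")
a=cv2.resize(S.p[100:280,190:340,::-1],(320,384),interpolation=cv2.INTER_CUBIC);b=cv2.resize(C.p[110:230,170:330,::-1],(480,360),interpolation=cv2.INTER_CUBIC)
b=cv2.copyMakeBorder(b,0,24,0,0,cv2.BORDER_CONSTANT); cv2.imwrite("pics/s16c.png",np.hstack([a,b]))
```

```text
16.9 [ 0.56892236 -0.23748998  0.07248859] [ 8.37  6.07 -3.61] [-0.59  0.45  1.61  0.    1.08  2.12]
side 67 r 0.0892 capstan 3.996
scene 34 r 0.0885 capstan 4.055
[0.0034 0.0582 0.0725]
```

View pics/s16c.png

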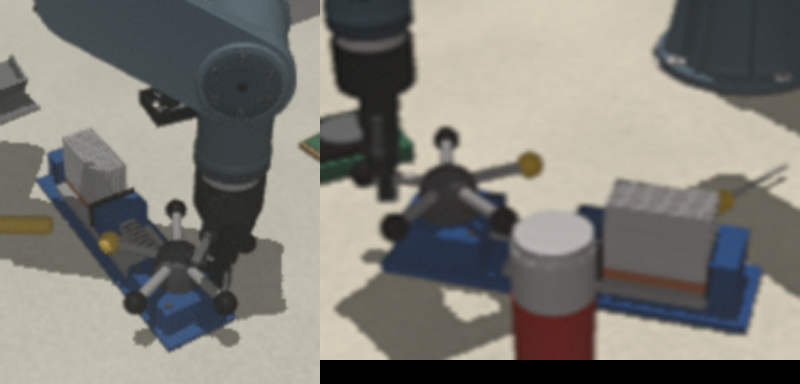

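Capstan is at about 4.0 and the heat sink sits at the fixed jaw. A little further, to about 4.12 (the stop is at 4.3).

Request:
{"fn": "move_arm", "kwargs": {
  "increments": [
    {"tx": 0.003, "ty": 0.0001, "tz": 0, "turn": 3},
    {"tx": 0.0061, "ty": 0.0003, "tz": 0, "turn": 6},
    {"tx": 0.0061, "ty": 0.0003, "tz": 0, "turn": 6},
    {"tx": 0.0061, "ty": 0.0003, "tz": 0, "turn": 6}
  ],
  "gripper": 0
}}

```text
time_s: 17.33
eef_pos: [0.5634, -0.2411, 0.0729]
eef_rot: [0.003, -0.164, 0.986, -0.001]
wrist_force: [6.3, 3.8, -4.4]
opening: 0.003
```

Run:
```python
from h import *
o=get_obs(); Rt=rot(o["eef_rot"]);print(o["time_s"],o["eef_pos"],o["wrist_force"].round(2))
yellow("17")
c=np.array([.5418,-.1859,0]); print((Rt.T@(c-o["eef_pos"])).round(4))
```

```text
17.3333 [ 0.56343689 -0.2410631   0.07285637] [ 6.34  3.82 -4.36]
side 59 r 0.0885 capstan 4.101
scene 37 r 0.0889 capstan 4.131
[0.0029 0.0593 0.0727]
```

About 4.11, so the plate is pressed roughly 5 mm. Backing off the spoke, then rising clear.

Request:
{"fn": "move_arm", "kwargs": {
  "increments": [
    {"tx": -0.005, "ty": 0.0002, "tz": 0, "turn": 0},
    {"tx": -0.01, "ty": 0.001, "tz": 0, "turn": 0},
    {"tx": -0.012, "ty": 0.001, "tz": 0, "turn": 0},
    {"tx": -0.012, "ty": 0.001, "tz": -0.02, "turn": 0},
    {"tx": -0.012, "ty": 0.001, "tz": -0.05, "turn": 0},
    {"tx": -0.012, "ty": 0.001, "tz": -0.085, "turn": 0},
    {"tx": -0.012, "ty": 0.001, "tz": -0.12, "turn": 0},
    {"tx": -0.012, "ty": 0.001, "tz": -0.15, "turn": 0},
    {"tx": -0.012, "ty": 0.001, "tz": -0.18, "turn": 0},
    {"tx": -0.012, "ty": 0.001, "tz": -0.2, "turn": 0},
    {"tx": -0.012, "ty": 0.001, "tz": -0.2, "turn": 0}
  ]
}}

```text
time_s: 18.35
eef_pos: [0.5744, -0.2382, 0.2781]
eef_rot: [0.004, -0.165, 0.986, -0.004]
wrist_force: [-1.1, -0.4, 0.8]
opening: 0.002
```

Run:
```python
from h import *
o=get_obs(); Rt=rot(o["eef_rot"]);print(o["time_s"],o["eef_pos"],Rt.round(2),o["q"].round(2))
yellow("18"); W=snap("wrist","w18")
S=Cam("si18.npz");C=Cam("sc18.npz")
a=cv2.resize(S.p[100:280,190:340,::-1],(320,384),interpolation=cv2.INTER_CUBIC);b=cv2.resize(C.p[110:230,170:330,::-1],(480,360),interpolation=cv2.INTER_CUBIC)
b=cv2.copyMakeBorder(b,0,24,0,0,cv2.BORDER_CONSTANT); cv2.imwrite("pics/s18c.png",np.hstack([a,b]))
```

```text
18.35 [ 0.57444044 -0.23816487  0.27813785] [[-0.95 -0.33  0.01]
 [-0.33  0.95 -0.01]
 [-0.01 -0.01 -1.  ]] [-0.58  0.24  1.44 -0.    1.45  2.23]
side 69 r 0.0897 capstan 4.105
scene 44 r 0.0899 capstan 4.103
```

View pics/s18c.png

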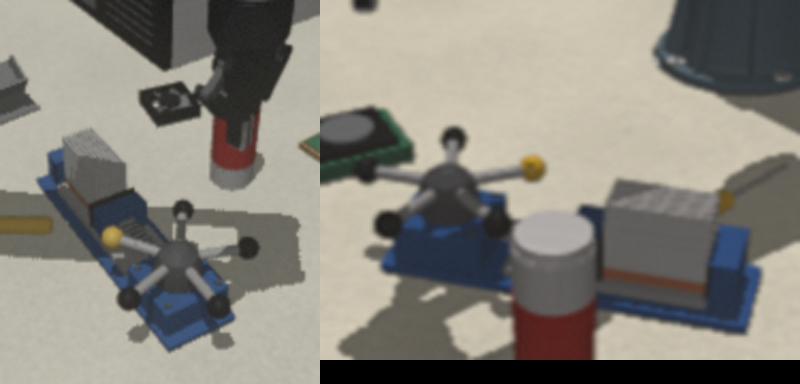

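View pics/w18.png

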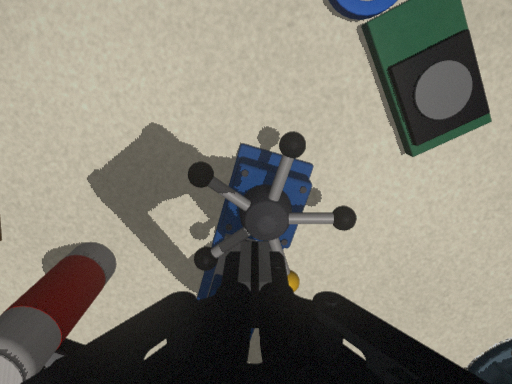

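Capstan settled at 4.10 in both views. One wrist look at the clamped block.

Request:
{"fn": "move_arm", "kwargs": {
  "increments": [
    {"tx": 0, "ty": 0.03, "tz": -0.02, "turn": 0},
    {"tx": 0, "ty": 0.065, "tz": -0.03, "turn": 0},
    {"tx": 0, "ty": 0.1, "tz": -0.04, "turn": 0},
    {"tx": 0, "ty": 0.135, "tz": -0.04, "turn": 0},
    {"tx": 0, "ty": 0.16, "tz": -0.04, "turn": 0},
    {"tx": 0, "ty": 0.17, "tz": -0.04, "turn": 0},
    {"tx": 0, "ty": 0.17, "tz": -0.04, "turn": 0},
    {"tx": 0, "ty": 0.17, "tz": -0.04, "turn": 0},
    {"tx": 0, "ty": 0.17, "tz": -0.04, "turn": 0}
  ]
}}

```text
time_s: 19.25
eef_pos: [0.5171, -0.0771, 0.3105]
eef_rot: [-0.001, -0.164, 0.986, -0.0]
wrist_force: [-0.2, -0.2, -0.3]
opening: -0.002
```

Run:
```python
from h import *
o=get_obs(); print(o["time_s"],o["eef_pos"],abs(o["dq"]).max())
W=snap("wrist","w19"); X=W.cloud()
q=X[(X[...,2]>.098)&(X[...,2]<.115)&(abs(X[...,0]-.532)<.04)&(abs(X[...,1]-.03)<.07)]
for _ in range(4):
    c=q.mean(0); v=np.linalg.svd(q-c,full_matrices=False)[2]; q=q[abs((q-c)@v[2])<.0015]
r=cv2.minAreaRect((q[:,:2]*1000).astype(np.float32)); print("top",c.round(4),v[2].round(3),len(q),r)
p=np.array(r[0])/1000-[.534,-.031]; a=np.radians(2.45); print("vise x,y",p[0]*np.cos(a)+p[1]*np.sin(a),-p[0]*np.sin(a)+p[1]*np.cos(a))
```

```text
19.25 [ 0.517062   -0.07708769  0.31053757] 0.011096492752197144
top [0.5346 0.0264 0.1065] [ 0.001 -0.003  1.   ] 1110 ((534.0750122070312, 27.574193954467773), (46.025047302246094, 100.74263763427734), 2.3289215564727783)
vise x,y 0.0025788461518662484 0.05851744506360319
```

View pics/w19.png

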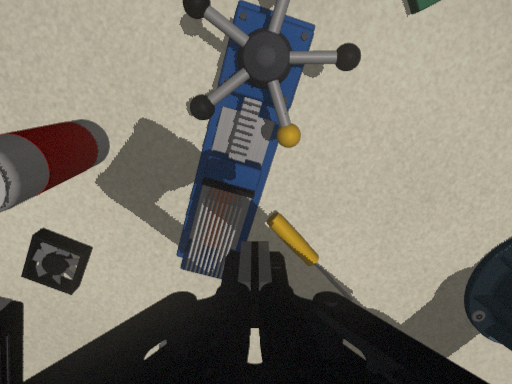

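The block at (215,230) is upright, square (2.3° against 2.45°) and at vise x = +2.6 mm, y ≈ 58.5 mm. That agrees with 60 mm against the fixed jaw within calibration error. The arm is still and clear, so I'm handing in.

Run:
```python
from h import *
print(workorder.hand_in())
```

```text
the job is handed in; nothing more can be done
None
```

The heat sink is standing upright in the vise, let go of and clamped against the fixed jaw. I handed the job in at about 19.3 s. The hand-in gives no verdict, so the result rests on my own checks below.

**Getting it out of the cradle:** the moves have no tilt, so I didn't lift it along its own z as you described. I tipped it upright about the free edge of its base using the vertical fingers, gripped it across its 46 mm and lifted it straight up. I then set it on the bed with about 9 N and let go.

**Before clamping:** the wrist view showed it level, with its top at 106.6 mm (107 expected), and clear of both jaws.

**Clamping:** I turned the capstan with the shut fingers on one spoke, from about 0.83 to 4.10 rad. Both fixed cameras agreed on 4.10, which should press the sprung plate back about 5 mm. I worked that out from the angle; I did not measure the plate itself.

**Final checks:**

| Check | Measured | Allowed |
|---|---|---|
| Tilt from upright | about 0.003 rad | 0.06 rad |
| Turn relative to the vise | about 0.1° | 0.1 rad (5.7°) |
| Offset from the middle of the bed | about 3 mm | 20 mm |
| Position along the vise (y) | 58.5 mm | 55–65 mm |

The 58.5 mm is 1.5 mm short of the 60 mm expected against the fixed jaw, within the camera calibration error. The arm was clear of everything at the end. The bystanders looked undisturbed in the pictures, but I did not measure their positions.

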